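Set out the incense offering and its votive tablet

TASK

Set out the offering for the memorial service: stack all the incense cases lying on the shelf into one column on the low black stand, each lying flat, centred and squared up with the stand (long sides along its long sides), every large case below the small ones. Also slide the gabled tablet straight up out of its slot in the rack and stand it on the easel, foot centred on the ledge and leaning back on the board; leave the plain tablets in the rack and the bell and the cups where they are.

Things in the scene. Friction and masses are not known exactly. Their poses are not given: they have to be found in the camera images.
- case_l1: a large incense case: sealed plain paulownia-wood box, 64 (its x) x 120 (its y) x 40 (its z) mm, about 0.24 kg; origin at its very centre, z up; the same either way up. May be absent (at least one large case is always there)
- case_l2: a large incense case: sealed plain paulownia-wood box, 64 (its x) x 120 (its y) x 40 (its z) mm, about 0.24 kg; origin at its very centre, z up; the same either way up. May be absent (at least one large case is always there)
- case_s1: a small incense case: sealed plain paulownia-wood box, 62 (its x) x 104 (its y) x 30 (its z) mm, about 0.14 kg; origin at its very centre, z up; the same either way up. May be absent (at least one large case is always there)
- case_s2: a small incense case: sealed plain paulownia-wood box, 62 (its x) x 104 (its y) x 30 (its z) mm, about 0.14 kg; origin at its very centre, z up; the same either way up. May be absent (at least one large case is always there)
- case_s3: a small incense case: sealed plain paulownia-wood box, 62 (its x) x 104 (its y) x 30 (its z) mm, about 0.14 kg; origin at its very centre, z up; the same either way up. May be absent (at least one large case is always there)
- stand: low black-lacquered offering stand, fixed: flat board 110 (its x) x 150 (its y) mm whose top is 30 mm above the shelf; origin on the shelf under the centre of the board
- tablet: the gabled cedar tablet, loose, the only one with a pointed top: 8 mm thick (its x), 90 mm wide (its y); straight sides to 100 mm above its foot, then a 45-degree gable to the point at 145 mm. Origin at the centre of its bottom edge, z towards the point. About 0.06 kg. It stands upright in one of the three slots of the rack, 1.5 mm free on each face
- rack: teak tablet rack, fixed, 135 (its x) x 118 (its y) mm, 50 mm high, open above; origin on the shelf under its centre. Three slots across it at x = -45, 0, +45 mm hold tablets upright, faces towards x; the slot floor is 10 mm above the shelf and a tablet must rise 40 mm to come clear
- easel_rest: sloping rest of the fixed teak easel. Origin: middle of the line where back board and ledge meet, 22 mm up. x: out of the board's face (away from robot, a bit up); y: along the ledge; z: up the board, leaning 0.35 rad towards the robot. Board 90 wide, 60 up z; ledge 90 long, 14 deep, square to the board, then a lip 8 mm high. A seated tablet has its origin near (4, 0, 0) mm, its z along this z.
- plain1: plain square-topped cedar tablet, 8 x 90 x 100 mm, loose in another slot of the rack; stays there. Origin at the centre of its bottom edge
- plain2: plain square-topped cedar tablet, 8 x 90 x 100 mm, loose in another slot of the rack; stays there. Origin at the centre of its bottom edge
- bell: brass hand bell with turned teak handle, 48 mm across, 94 mm high, loose, bystander; origin at the centre of its mouth on the shelf
- cup1: white porcelain offering cup, 52 mm across, 42 mm high, loose, bystander beside the easel; origin under its centre
- cup2: white porcelain offering cup, 52 mm across, 42 mm high, loose, bystander beside the easel; origin under its centre
Things that resemble listed ones, but are neither listed nor needed, are in the scene too. What is shaped like the case_l1 but orange or purple is not meant.

How it is judged:
By the outcome, as a careful person would: the job done as asked, in the order asked, and still so for the second after the job is handed in, with the robot touching nothing.
Of case_l1, case_l2, case_s1, case_s2, case_s3 only 4 to 5 are there at a start; the rules pass over those that are not, and their reading is None.
At some moment in a run one of case_s1, case_s2, case_s3 may be knocked a few centimetres aside while the robot is not near it.
It also fails if it takes over 208 s, if anything falls off the work surface, if the arm or the gripper's body presses on something with over 40 N, if the wrist force passes 120 N, or if a joint passes its speed limit or range.

ROBOT

A 6-joint arm with a two-finger parallel gripper is mounted at the origin on the work surface. World frame = base frame: x ahead of the robot, y to its left, z up, the work surface at z = 0. Lengths are in m, angles in degrees, forces in N, time in s.
With the tool pointing down it reaches from about 0.35 to 0.875 m from the base axis. Payload 15.5 kg.
Tool frame: the origin (TCP) lies on the mounting face of the last link; the fingertips stand 173 mm ahead of it and the grasp point (between the pads) lies 155 mm ahead of it; z points along the fingers, y is the direction in which the jaws open and shut (so a half turn about z gives the same grasp; the last joint's range is limited). The gripper opens to 85 mm and grips with 20 to 120 N. Pads are 22 mm wide; open, the fingers measure 114 mm over their backs; the gripper's body (76 mm by 85 mm) begins 54 mm behind the grasp point. The pads swing forward as they close: fully open they stand 13 mm farther back than shut.
Start: joints at [-79.612, 28.281, 77.091, -0, 74.628, -5.472], TCP at [0.171, -0.601, 0.405] pointing down, gripper open.
Joint ranges: [-166.48, 166.48], [-47.26, 123.95], [12.59, 153.08], [-70.14, 250.14], [6.76, 159.57], [-176.63, 176.63]. Speed limits (degrees/s): [108.29, 108.29, 147.25, 172.46, 172.46, 172.46].

INTERFACE

Orientations are given as a 3x3 rotation matrix whose columns are the frame's x, y, z axes.
In Python, from rig import env, cams gives the robot as it stands. The module is installed in compiled form; this text tells all that it offers.
- The arm moves only by the tool jog_arm, never from a script. Its argument "steps" is a list of rows, each a list of 3 entries, a list of its own where there are three numbers: the shift along the tool's x, y, z normalised to -1 to 1, where 1 is 0.02 m, then the turn, a rotation vector about the tool's x, y, z normalised to -1 to 1, where 1 is 0.15 rad, then the gripper's target within -1 to 1 (shut at 1, half-way at 0, fully open at -1). A call has 1 to 12 rows; each row shifts and turns the commanded pose from where the row before left it, along the tool's axes as they then stand; what a row does not reach is not made up. A row lasts 1/10 s, in which the tool goes at most 50 mm and 8.59 degrees, less where a joint would pass 70% of its speed; a pose out of reach is approached as far as the arm can. A call with a number of a shift or a turn outside -1 to 1 is refused whole. A call with a gripper value outside its range is refused whole. The fingers move at their own pace and stop on an object; "force" is the grip in N (left out, the last holds). Time passes only in rows, so rows that do not move let the fingers close. It gives the time, the measured TCP pose, the force and the opening at its end, in the units of the state.
- env.observe(): the state, without advancing time (a new reading comes with each control period).
- cams.get_image(name): name is "side" or "top" or "wrist"; returns the picture (480x640x3 uint8, red, green, blue); there is no depth.
- cams.calibration(name): a dict with "vertical_fov" (degrees; the focal length in pixels is half the picture's height over the tangent of half this angle, whatever the lens; pixels are square), "cx", "cy" (the principal point, pixels), "T" (4x4, takes a point from camera to world coordinates); the wrist camera has in their place "hand_eye" (4x4, takes a point from camera to tool coordinates, whose origin is the TCP and whose axes are the flange's). Camera axes: x right, y down, z forward; pixel columns grow to the right and rows downward; lengths in m; the calibration is good to about 2 mm. A picture is of the moment at which its call begins: read the wrist's pose just before it. calibration takes no time and is no camera call.
- env.finish_job(): hands the job in, once; it reports no verdict.
The state is a dict: "time": time; "joints": joint angles; "qvel": joint speeds; "tau": joint torques, N m; "ee_pos": TCP position; "orientation": TCP orientation; "force": force on the tool from outside, world axes, zero at the start; "ft_torque": the same for the moment, N m; "opening": finger opening in m.
Only numpy, scipy, OpenCV 4.12 (cv2) and the standard library are available. Lean on these libraries where they do the work, as an engineer would, in place of code of your own. Each camera call takes 0.05 s, during which the arm holds its last target.

## Working session

There is one attempt and no reset: what is moved stays moved. The work goes in short steps, Python scripts to look and compute and a tool call to move; the robot and the scene stay as the last step left them, time stands still between calls to the robot, and variables do not carry over. Pictures are saved under pics/ and viewed, and the job is handed in when it is done.

Besides the shell and the picture viewer there is one more tool, called by a JSON object that holds its "fn" and its "kwargs", one argument or row to a line. jog_arm: Moves the arm, as the interface text tells. Its arguments: {"type":"object","properties":{"steps":{"type":"array","items":{"type":"array"}},"force":{"type":"number"}},"required":["steps"]}

```bash
mkdir -p pics; ls; python3 - <<'E'
from rig import env,cams
import cv2,numpy as np
np.set_printoptions(precision=4,suppress=True)
for n in ["side","top","wrist"]:
    im=cams.get_image(n); cv2.imwrite(f"pics/{n}0.png",im[:,:,::-1]); print(n,cams.calibration(n))
print(env.observe())
E
```

```text
pics
side {'vertical_fov': 56.77556738306483, 'cx': 319.5648744625629, 'cy': 239.45440340077604, 'T': array([[-0.9922, -0.0921,  0.084 ,  0.3834],
       [-0.1245,  0.7641, -0.633 ,  0.6145],
       [-0.0059, -0.6385, -0.7696,  0.8978],
       [ 0.    ,  0.    ,  0.    ,  1.    ]])}
top {'vertical_fov': 45.56755794271997, 'cx': 317.27143109057647, 'cy': 257.4731419763157, 'T': array([[ 0.0022, -0.993 ,  0.118 ,  0.3394],
       [-1.    , -0.0014,  0.007 , -0.0563],
       [-0.0068, -0.1181, -0.993 ,  1.265 ],
       [ 0.    ,  0.    ,  0.    ,  1.    ]])}
wrist {'vertical_fov': 69.06796269755904, 'cx': 317.7695082324963, 'cy': 239.72296310818413, 'hand_eye': array([[ 0.0003, -0.9497, -0.3131,  0.0799],
       [ 1.    ,  0.    ,  0.001 , -0.0011],
       [-0.001 , -0.3131,  0.9497,  0.0304],
       [ 0.    ,  0.    ,  0.    ,  1.    ]])}
{'time': 0.15, 'joints': array([-79.612 ,  28.3085,  77.1164,  -0.0004,  74.6281,  -5.4721]), 'qvel': array([-0.1334, -0.0771, -0.1173, -0.0041,  0.0573, -0.007 ]), 'tau': array([  0.0005, -88.2539, -38.4068,  -0.0001,   0.007 ,   0.    ]), 'ee_pos': array([ 0.1708, -0.6011,  0.4042]), 'orientation': array([[ 0.9619,  0.2733, -0.0002],
       [ 0.2733, -0.9619,  0.0009],
       [ 0.0001, -0.0009, -1.    ]]), 'force': array([-0.6115,  0.2806, -1.0319]), 'ft_torque': array([-0.0077,  0.0171,  0.0187]), 'opening': 0.08532476340946518}
```

View pics/top0.png

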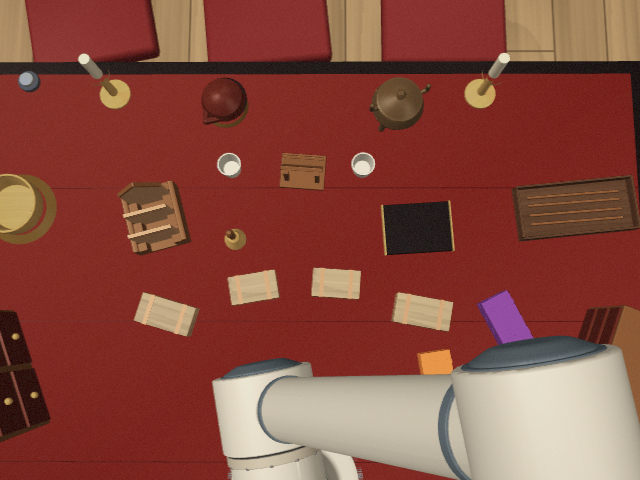

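View pics/side0.png

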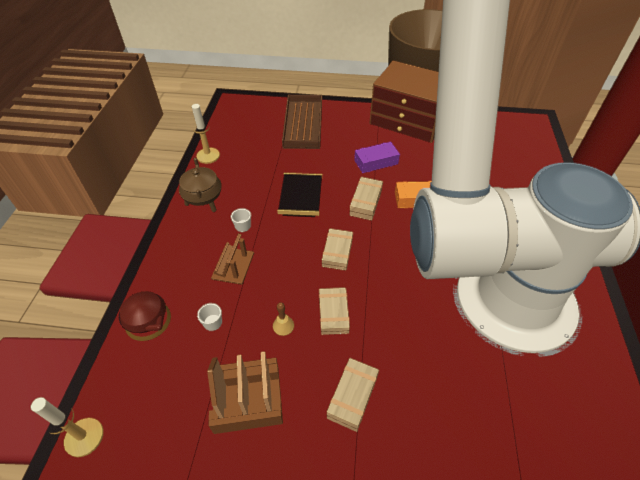

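View pics/wrist0.png

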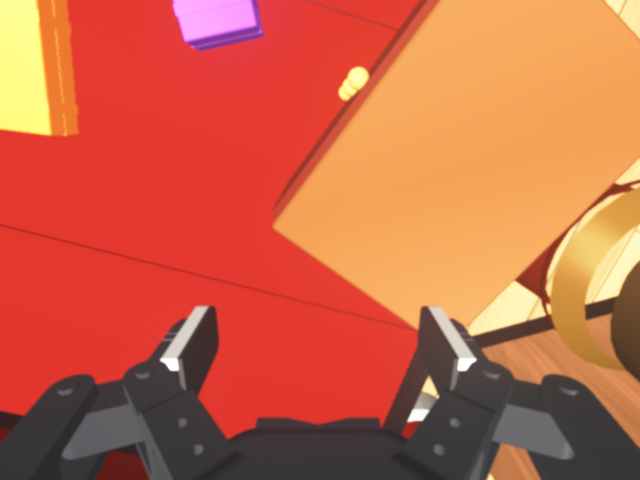

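```bash
cat > h.py <<'E'
from rig import env,cams
import cv2,numpy as np
from scipy.spatial.transform import Rotation as R
np.set_printoptions(precision=4,suppress=True)
def K(c):
    f=240/np.tan(np.radians(c["vertical_fov"])/2); return f,c["cx"],c["cy"]
def campose(n,obs=None):
    c=cams.calibration(n)
    if n!="wrist": return c,c["T"]
    o=obs or env.observe(); T=np.eye(4);T[:3,:3]=o["orientation"];T[:3,3]=o["ee_pos"]
    return c,T@c["hand_eye"]
def ray(n,uv,z,obs=None):
    c,T=campose(n,obs);f,cx,cy=K(c); out=[]
    for u,v in np.atleast_2d(uv):
        d=T[:3,:3]@np.array([(u-cx)/f,(v-cy)/f,1]); out.append(T[:3,3]+d*(z-T[2,3])/d[2])
    return np.array(out)
def proj(n,P,obs=None):
    c,T=campose(n,obs);f,cx,cy=K(c)
    p=(np.atleast_2d(P)-T[:3,3])@T[:3,:3]
    return np.c_[f*p[:,0]/p[:,2]+cx,f*p[:,1]/p[:,2]+cy]
def snap(n,name,crop=None,s=1):
    o=env.observe(); im=cams.get_image(n)
    np.save("pics/last_%s.npy"%n,im)
    if crop: 
        a,b,c,d=crop; im=im[b:d,a:c]
    im=cv2.resize(im,None,fx=s,fy=s,interpolation=cv2.INTER_CUBIC)
    cv2.imwrite("pics/"+name+".png",im[:,:,::-1]); return o
E
python3 - <<'E'
import cv2
a=cv2.imread('pics/top0.png')
for n,(x,y,X,Y) in dict(c1=(120,260,290,350),c2=(300,195,470,345),c3=(110,170,250,260)).items():
    cv2.imwrite(f'pics/{n}.png',cv2.resize(a[y:Y,x:X],None,fx=4 if n!='c3' else 5,fy=4 if n!='c3' else 5,interpolation=cv2.INTER_CUBIC))
E
```

```text
(no output)
```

View pics/c1.png

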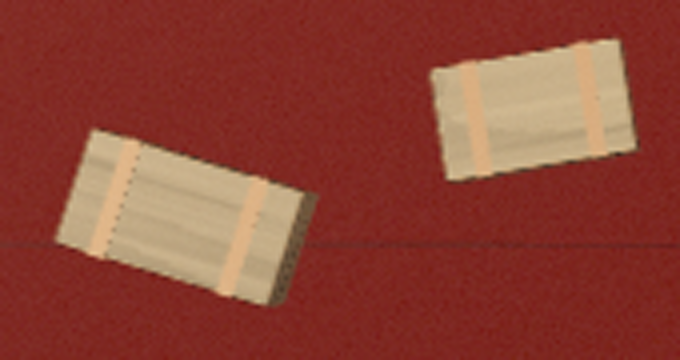

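View pics/c2.png

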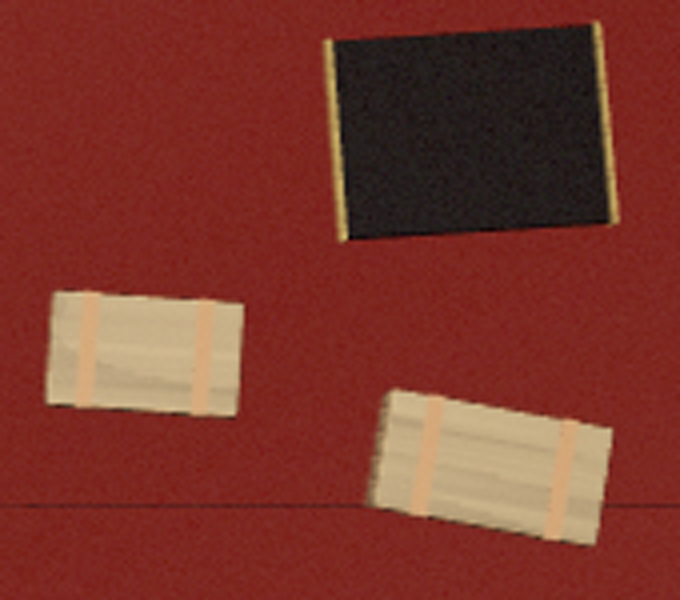

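View pics/c3.png

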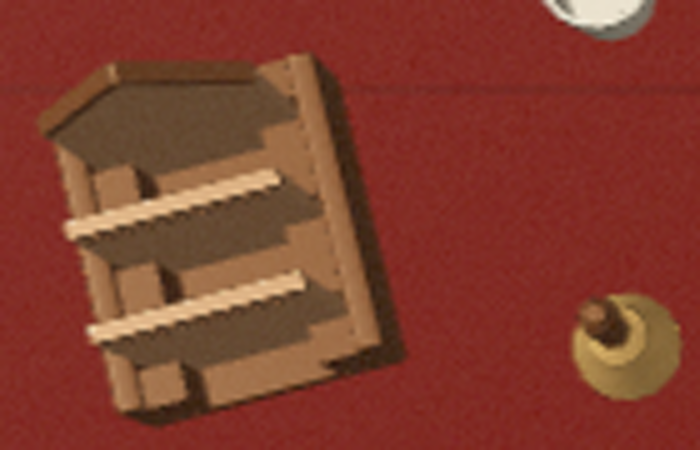

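```bash
python3 - <<'E'
from h import *
def go(n,o,pts,z):
    uv=np.array(o)+(np.array(pts)+.5)/4-.5
    P=ray('top',uv,z)
    e=[np.linalg.norm(P[i]-P[(i+1)%4])*1000 for i in range(4)]
    d=(P[1]+P[2]-P[0]-P[3])[:2]; print(n,'c',P.mean(0),'edges',np.round(e,1),'long dir deg',np.degrees(np.arctan2(d[1],d[0])), 'reach',np.linalg.norm(P.mean(0)[:2]))
go('A',(120,260),[(92,129),(305,192),(270,304),(57,241)],.04)
go('B',(120,260),[(431,70),(619,39),(636,149),(447,181)],.03)
go('C',(300,195),[(53,291),(243,304),(237,416),(46,405)],.03)
go('D',(300,195),[(391,389),(611,429),(595,545),(376,506)],.04)
go('stand',(300,195),[(325,40),(600,22),(618,222),(341,242)],.03)
E
```

```text
A c [0.3635 0.2779 0.04  ] edges [120.2  61.8 119.6  62. ] long dir deg -106.11344412792157 reach 0.4576128661325763
B c [0.4216 0.0915 0.03  ] edges [103.3  60.5 103.3  60.8] long dir deg -80.38885649031161 reach 0.4314276983689976
C c [ 0.4305 -0.0878  0.03  ] edges [103.3  60.8 103.2  62. ] long dir deg -93.51404200205333 reach 0.4393325654849296
D c [ 0.3696 -0.2732  0.04  ] edges [119.   62.3 117.6  62.9] long dir deg -100.09307507772876 reach 0.45960098469655
stand c [ 0.5529 -0.2664  0.03  ] edges [151.6 111.1 151.1 112.1] long dir deg -85.9507282716724 reach 0.613727519799005
```

```bash
cat >> h.py <<'E'
def Rdown(yaw):
    a=np.radians(yaw); x=np.array([np.cos(a),np.sin(a),0]); z=np.array([0,0,-1.]); return np.c_[x,np.cross(z,x),z]
def plan(p,Rt,g,n=None,start=None,maxrows=12):
    """rows from start pose to target, n rows"""
    o=env.observe(); p0,R0=start or (o["ee_pos"],o["orientation"])
    if np.isscalar(Rt): Rt=Rdown(Rt)
    p=np.array(p,float)
    rv=R.from_matrix(R0.T@Rt).as_rotvec()
    need=max(np.linalg.norm(p-p0)/.0199,np.linalg.norm(rv)/.148)
    # per-axis limit 1; also norm
    n=n or max(1,int(np.ceil(need)))
    pc,Rc=p0.copy(),R0.copy(); rows=[]
    for i in range(n):
        pt=p0+(p-p0)*(i+1)/n
        s=np.round(Rc.T@(pt-pc)/.02,3)
        r=np.round(rv/n/.15,3)
        rows.append([list(map(float,s)),list(map(float,r)),g])
        pc=pc+Rc@s*.02; Rc=Rc@R.from_rotvec(r*.15).as_matrix()
    print(n,"rows; end",pc,"t",o["time"])
    for k in range(0,n,maxrows): print(str(rows[k:k+maxrows]).replace(" ",""))
    return pc,Rc
E
python3 - <<'E'
from h import *
plan([.3696,-.2732,.36],79.9,-1)
E
```

```text
20 rows; end [ 0.3696 -0.2732  0.36  ] t 0.15
[[[0.702,-0.653,0.111],[-0.0,-0.0,-0.373],-1],[[0.738,-0.612,0.111],[-0.0,-0.0,-0.373],-1],[[0.77,-0.57,0.112],[-0.0,-0.0,-0.373],-1],[[0.802,-0.526,0.111],[-0.0,-0.0,-0.373],-1],[[0.829,-0.481,0.111],[-0.0,-0.0,-0.373],-1],[[0.855,-0.433,0.111],[-0.0,-0.0,-0.373],-1],[[0.878,-0.385,0.112],[-0.0,-0.0,-0.373],-1],[[0.898,-0.335,0.111],[-0.0,-0.0,-0.373],-1],[[0.916,-0.285,0.111],[-0.0,-0.0,-0.373],-1],[[0.93,-0.233,0.111],[-0.0,-0.0,-0.373],-1],[[0.941,-0.18,0.112],[-0.0,-0.0,-0.373],-1],[[0.95,-0.128,0.111],[-0.0,-0.0,-0.373],-1]]
[[[0.956,-0.074,0.111],[-0.0,-0.0,-0.373],-1],[[0.958,-0.021,0.111],[-0.0,-0.0,-0.373],-1],[[0.958,0.033,0.112],[-0.0,-0.0,-0.373],-1],[[0.955,0.087,0.111],[-0.0,-0.0,-0.373],-1],[[0.948,0.14,0.111],[-0.0,-0.0,-0.373],-1],[[0.94,0.192,0.111],[-0.0,-0.0,-0.373],-1],[[0.926,0.245,0.112],[-0.0,-0.0,-0.373],-1],[[0.912,0.296,0.111],[-0.0,-0.0,-0.373],-1]]
```

```bash
cat >> h.py <<'E'
def go(p,Rt,start=None):
    """turn rows then shift rows, in units"""
    o=env.observe(); p0,R0=start or (o["ee_pos"],o["orientation"])
    if np.isscalar(Rt): Rt=Rdown(Rt)
    rv=R.from_matrix(R0.T@Rt).as_rotvec()/.15
    s=Rt.T@(np.array(p,float)-p0)/.02
    a=int(np.ceil(np.linalg.norm(rv))) ; b=int(np.ceil(np.linalg.norm(s)))
    print("t",round(o["time"],2),"pos",p0,"F",o["force"],"op",round(o["opening"],4))
    print("TURN",a,"x",np.round(rv/max(a,1),3),"| SHIFT",b,"x",np.round(s/max(b,1),3), "total",np.round(s,3))
    return np.array(p,float),Rt
E
python3 - <<'E'
from h import *
go([.3696,-.2732,.36],79.9)
E
```

```text
t 0.15 pos [ 0.1708 -0.6011  0.4042] F [-0.6115  0.2806 -1.0319] op 0.0853
TURN 8 x [-0.001 -0.    -0.931] | SHIFT 20 x [0.894 0.346 0.111] total [17.885  6.911  2.212]
```

{"fn": "jog_arm", "kwargs": {
  "steps": [
    [[0,0,0],[0,0,-0.931],-1],
    [[0,0,0],[0,0,-0.931],-1],
    [[0,0,0],[0,0,-0.931],-1],
    [[0,0,0],[0,0,-0.931],-1],
    [[0,0,0],[0,0,-0.931],-1],
    [[0,0,0],[0,0,-0.931],-1],
    [[0,0,0],[0,0,-0.931],-1],
    [[0,0,0],[0,0,-0.931],-1]
  ]
}}

```text
time: 0.95
ee_pos: [0.1708, -0.6012, 0.4044]
orientation: [[0.17, 0.985, -0.0], [0.985, -0.17, 0.001], [0.0, -0.0, -1.0]]
force: [-0.6, 0.1, 0.3]
opening: 0.0854
```

{"fn": "jog_arm", "kwargs": {
  "steps": [
    [[0.894,0.346,0.111],[0,0,0],-1],
    [[0.894,0.346,0.111],[0,0,0],-1],
    [[0.894,0.346,0.111],[0,0,0],-1],
    [[0.894,0.346,0.111],[0,0,0],-1],
    [[0.894,0.346,0.111],[0,0,0],-1],
    [[0.894,0.346,0.111],[0,0,0],-1],
    [[0.894,0.346,0.111],[0,0,0],-1],
    [[0.894,0.346,0.111],[0,0,0],-1],
    [[0.894,0.346,0.111],[0,0,0],-1],
    [[0.894,0.346,0.111],[0,0,0],-1]
  ]
}}

```text
time: 1.95
ee_pos: [0.2711, -0.436, 0.3823]
orientation: [[0.176, 0.984, 0.0], [0.984, -0.176, -0.0], [-0.0, 0.0, -1.0]]
force: [-0.6, 0.3, -0.4]
opening: 0.0854
```

{"fn": "jog_arm", "kwargs": {
  "steps": [
    [[0.894,0.346,0.111],[0,0,0],-1],
    [[0.894,0.346,0.111],[0,0,0],-1],
    [[0.894,0.346,0.111],[0,0,0],-1],
    [[0.894,0.346,0.111],[0,0,0],-1],
    [[0.894,0.346,0.111],[0,0,0],-1],
    [[0.894,0.346,0.111],[0,0,0],-1],
    [[0.894,0.346,0.111],[0,0,0],-1],
    [[0.894,0.346,0.111],[0,0,0],-1],
    [[0.894,0.346,0.111],[0,0,0],-1],
    [[0.894,0.346,0.111],[0,0,0],-1],
    [[0,0,0],[0,0,0],-1]
  ]
}}

```text
time: 3.05
ee_pos: [0.3706, -0.2713, 0.36]
orientation: [[0.174, 0.985, -0.0], [0.985, -0.174, 0.001], [0.001, -0.0, -1.0]]
force: [-0.3, -1.0, -0.7]
opening: 0.0852
```

```bash
python3 - <<'E'
from h import *
o=snap('wrist','w1');snap('top','t1');snap('side','s1');print(o['ee_pos'],o['orientation'],o['joints'],o['time'])
go([.3696,-.2732,.36],79.9)
P=np.array([.3696,-.2732,.04]);l=np.array([np.cos(np.radians(79.9)),np.sin(np.radians(79.9)),0]);s=np.array([-l[1],l[0],0])
print(proj('wrist',[P+a*.06*l+b*.032*s for a,b in((-1,-1),(1,-1),(1,1),(-1,1))],o))
E
```

```text
[ 0.3706 -0.2713  0.36  ] [[ 0.174   0.9847 -0.0003]
 [ 0.9847 -0.174   0.0008]
 [ 0.0007 -0.0004 -1.    ]] [-43.6698  18.441  102.9413   0.0244  58.6581 -33.6619] 3.05
t 3.2 pos [ 0.37   -0.2734  0.3604] F [ 0.5432 -0.2786 -0.6468] op 0.0855
TURN 1 x [0.001 0.002 0.   ] | SHIFT 1 x [ 0.008 -0.02   0.018] total [ 0.008 -0.02   0.018]
[[352.7467 289.056 ]
 [357.6622 154.924 ]
 [278.6208 154.7889]
 [283.0011 288.9673]]
```

View pics/w1.png

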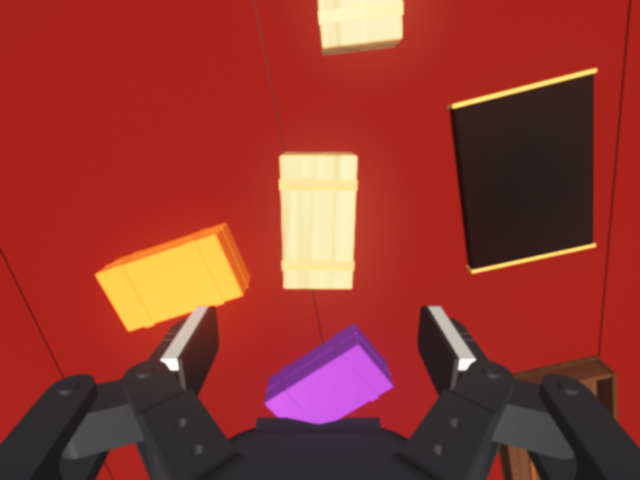

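View pics/t1.png

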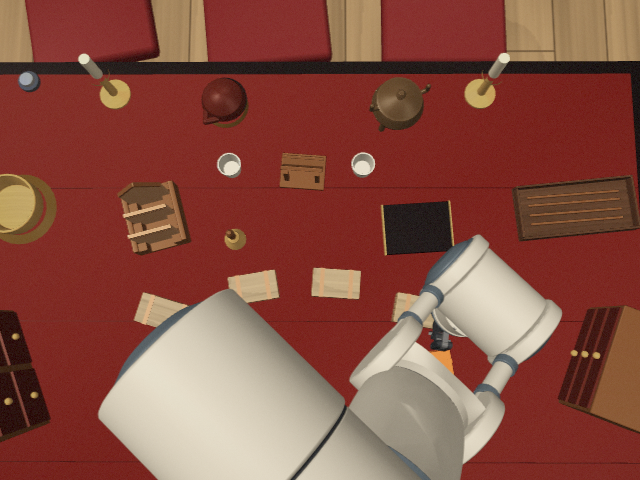

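View pics/s1.png

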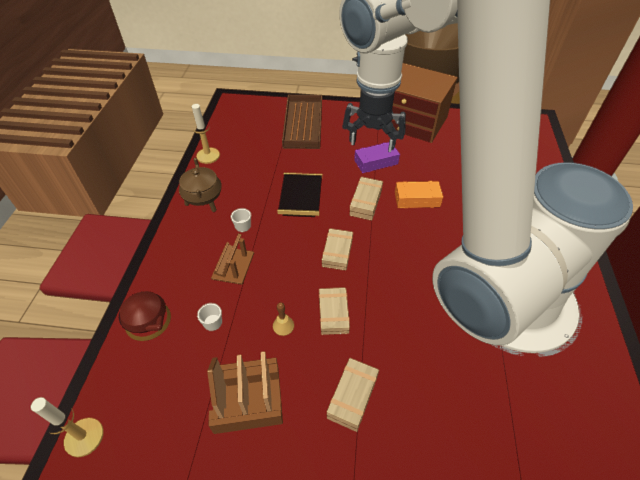

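{"fn": "jog_arm", "kwargs": {
  "steps": [
    [[0.01,-0.02,1],[0,0,0],-1],
    [[0,0,1],[0,0,0],-1],
    [[0,0,1],[0,0,0],-1],
    [[0,0,1],[0,0,0],-1],
    [[0,0,1],[0,0,0],-1],
    [[0,0,1],[0,0,0],-1],
    [[0,0,1],[0,0,0],-1],
    [[0,0,1],[0,0,0],-1],
    [[0,0,0.7],[0,0,0],-1],
    [[0,0,0.46],[0,0,0],-1],
    [[0,0,0],[0,0,0],-1]
  ]
}}

```text
time: 4.3
ee_pos: [0.3693, -0.2735, 0.1763]
orientation: [[0.177, 0.984, -0.001], [0.984, -0.177, 0.001], [0.001, -0.001, -1.0]]
force: [0.0, 0.9, -0.2]
opening: 0.0854
```

{"fn": "jog_arm", "kwargs": {
  "steps": [
    [[0,0,0],[0,0,0],1],
    [[0,0,0],[0,0,0],1],
    [[0,0,0],[0,0,0],1],
    [[0,0,0],[0,0,0],1],
    [[0,0,0],[0,0,0],1],
    [[0,0,0],[0,0,0],1],
    [[0,0,0],[0,0,0],1],
    [[0,0,0],[0,0,0],1]
  ],
  "force": 40
}}

```text
time: 5.1
ee_pos: [0.3697, -0.2734, 0.1778]
orientation: [[0.176, 0.984, 0.001], [0.984, -0.176, -0.001], [-0.001, 0.001, -1.0]]
force: [-2.0, -0.8, 8.4]
opening: 0.0638
```

```bash
python3 - <<'E'
from h import *
o=snap('wrist','w2');print(o['ee_pos'],o['orientation'],o['force'],o['opening'],o['time'])
E
```

```text
[ 0.3697 -0.2734  0.1778] [[ 0.1759  0.9844  0.0009]
 [ 0.9844 -0.1759 -0.0009]
 [-0.0008  0.001  -1.    ]] [-2.0063 -0.7912  8.4362] 0.0638105403096326 5.1
```

View pics/w2.png

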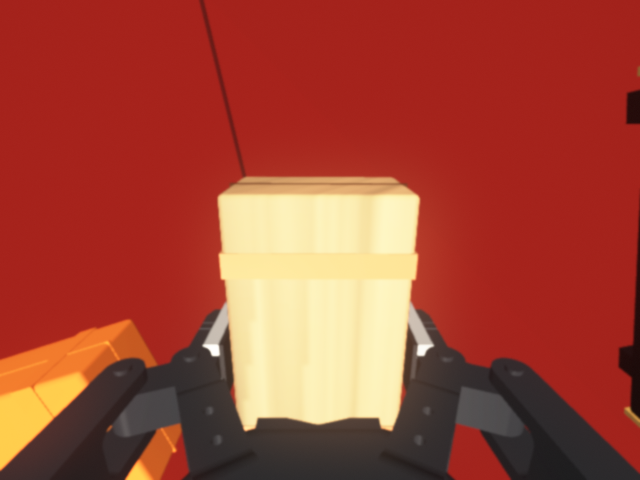

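```bash
python3 - <<'E'
from h import *
o=env.observe()
for uv in [(219,197),(418,197),(318,197)]:
    P=ray('wrist',uv,.04,o)[0]; print(P,(P-o['ee_pos'])@o['orientation'])
E
```

```text
[ 0.3491 -0.2092  0.04  ] [ 0.0597 -0.0317  0.1378]
[ 0.4101 -0.2201  0.04  ] [0.0597 0.0303 0.1378]
[ 0.3794 -0.2146  0.04  ] [ 0.0597 -0.0009  0.1378]
```

```bash
python3 - <<'E'
from h import *
o={'ee_pos':np.array([.3706,-.2713,.36]),'orientation':np.array([[ .174,.9847,-.0003],[.9847,-.174,.0008],[.0007,-.0004,-1]])}
a=cv2.imread('pics/w1.png')[50:290,430:630]; cv2.imwrite('pics/w1c.png',cv2.resize(a,None,fx=2.5,fy=2.5,interpolation=cv2.INTER_CUBIC))
P=ray('wrist',[(450,107),(598,69),(597,244),(471,272)],.03,o); print(P,P.mean(0),[np.linalg.norm(P[i]-P[i-1]) for i in range(4)])
E
```

```text
[[ 0.4909 -0.1964  0.03  ]
 [ 0.606  -0.1885  0.03  ]
 [ 0.6159 -0.3367  0.03  ]
 [ 0.502  -0.3447  0.03  ]] [ 0.5537 -0.2666  0.03  ] [np.float64(0.1487367332164678), np.float64(0.11543560783623104), np.float64(0.14850341823825453), np.float64(0.11415008851512842)]
```

{"fn": "jog_arm", "kwargs": {
  "steps": [
    [[0,0,-0.5],[0,0,0],1],
    [[0,0,-1],[0,0,0],1],
    [[0,0,-1],[0,0,0],1],
    [[0,0,-1],[0,0,0],1],
    [[0,0,-1],[0,0,0],1],
    [[0,0,-1],[0,0,0],1],
    [[0,0,-1],[0,0,0],1],
    [[0,0,0],[0,0,0],1]
  ]
}}

```text
time: 5.95
ee_pos: [0.3699, -0.2734, 0.3098]
orientation: [[0.176, 0.984, 0.003], [0.984, -0.176, -0.003], [-0.002, 0.004, -1.0]]
force: [0.5, -0.1, -2.9]
opening: 0.0635
```

View pics/w1c.png

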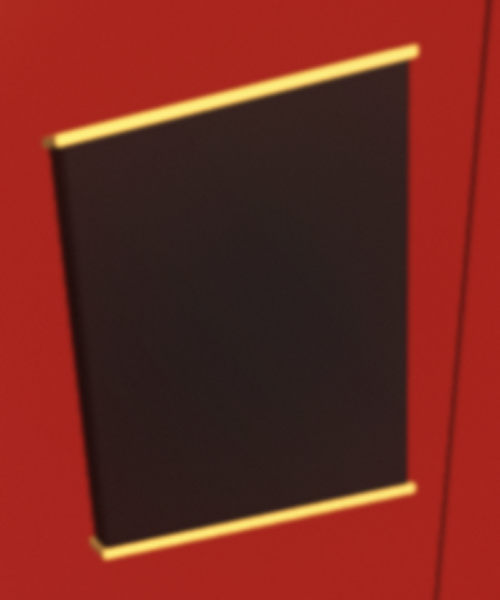

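```bash
python3 - <<'E'
from h import *
go([.5535,-.2665,.29],94.0)
E
```

```text
t 5.95 pos [ 0.3699 -0.2734  0.3098] F [ 0.5082 -0.0977 -2.9317] op 0.0635
TURN 2 x [ 0.011  0.009 -0.822] | SHIFT 10 x [-0.029  0.918  0.099] total [-0.294  9.184  0.989]
```

{"fn": "jog_arm", "kwargs": {
  "steps": [
    [[0,0,0],[0,0,-0.822],1],
    [[0,0,0],[0,0,-0.822],1],
    [[-0.029,0.918,0.1],[0,0,0],1],
    [[-0.029,0.918,0.1],[0,0,0],1],
    [[-0.029,0.918,0.1],[0,0,0],1],
    [[-0.029,0.918,0.1],[0,0,0],1],
    [[-0.029,0.918,0.1],[0,0,0],1],
    [[-0.029,0.918,0.1],[0,0,0],1],
    [[-0.029,0.918,0.1],[0,0,0],1],
    [[-0.029,0.918,0.1],[0,0,0],1],
    [[-0.029,0.918,0.1],[0,0,0],1],
    [[-0.029,0.918,0.1],[0,0,0],1]
  ]
}}

```text
time: 7.15
ee_pos: [0.5536, -0.2659, 0.2864]
orientation: [[-0.07, 0.998, -0.001], [0.998, 0.07, 0.001], [0.001, -0.001, -1.0]]
force: [0.3, -0.5, -2.5]
opening: 0.0633
```

{"fn": "jog_arm", "kwargs": {
  "steps": [
    [[0,0,0],[0,0,0],1],
    [[0,0,0],[0,0,0],1]
  ]
}}

```text
time: 7.35
ee_pos: [0.5528, -0.2659, 0.2864]
orientation: [[-0.07, 0.998, -0.001], [0.998, 0.07, 0.001], [0.001, -0.001, -1.0]]
force: [-0.1, 0.4, -2.7]
opening: 0.0638
```

```bash
python3 - <<'E'
from h import *
o=snap('wrist','w3',(120,60,520,360),2);go([.5535,-.2665,.29],94.0)
s=[.5535,-.2665,.03];l=np.array([np.cos(np.radians(94)),np.sin(np.radians(94)),0]);q=np.array([-l[1],l[0],0])
uv=proj('wrist',[s+a*.075*l+b*.055*q for a,b in((-1,-1),(1,-1),(1,1),(-1,1))],o);print(uv,(uv-[120,60]+.5)*2-.5)
print(o)
E
```

```text
t 7.4 pos [ 0.5525 -0.266   0.2866] F [-0.1343 -0.3542 -2.1621] op 0.0633
TURN 1 x [-0.007 -0.005  0.001] | SHIFT 1 x [-0.029  0.047 -0.169] total [-0.029  0.047 -0.169]
[[392.4937 343.2247]
 [408.9148 136.6725]
 [232.0343 136.5161]
 [247.1582 343.0916]] [[545.4874 566.9494]
 [578.3296 153.845 ]
 [224.5687 153.5322]
 [254.8163 566.6832]]
{'time': 7.35, 'joints': array([-31.2633,  34.8428,  85.9603,  -0.0056,  59.2758, -35.2895]), 'qvel': array([-0.6075, -0.7537,  0.7773, -0.0393,  0.0201, -0.0861]), 'tau': array([  0.9268, -91.2995, -32.4271,   0.0846,  -0.1072,   0.0876]), 'ee_pos': array([ 0.5528, -0.2659,  0.2864]), 'orientation': array([[-0.0703,  0.9975, -0.0012],
       [ 0.9975,  0.0703,  0.0006],
       [ 0.0007, -0.0012, -1.    ]]), 'force': array([-0.0627,  0.4127, -2.7481]), 'ft_torque': array([-0.0047,  0.0123, -0.0249]), 'opening': 0.06378958706047594}
```

View pics/w3.png

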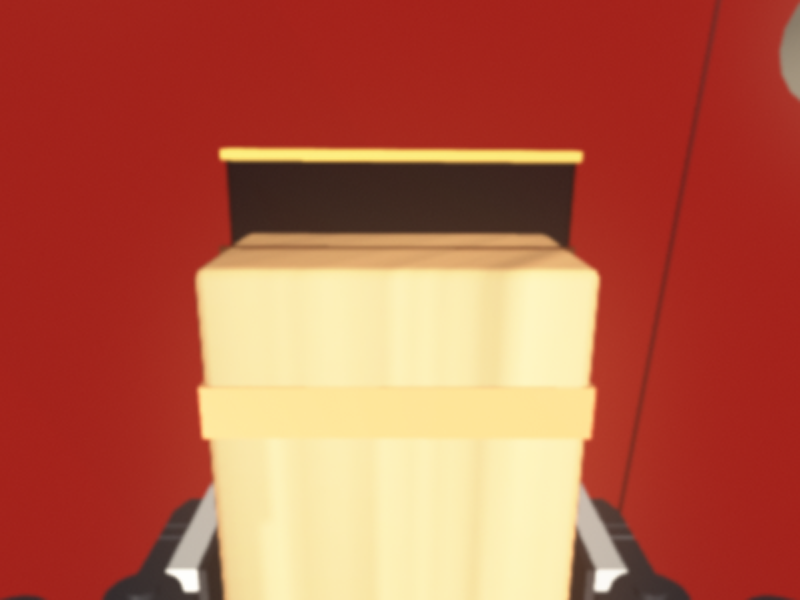

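{"fn": "jog_arm", "kwargs": {
  "steps": [
    [[0,0.045,0.5],[0,0,0],1],
    [[0,0,1],[0,0,0],1],
    [[0,0,1],[0,0,0],1],
    [[0,0,0.9],[0,0,0],1],
    [[0,0,0.3],[0,0,0],1],
    [[0,0,0.1],[0,0,0],1],
    [[0,0,0.1],[0,0,0],1],
    [[0,0,0.05],[0,0,0],1],
    [[0,0,0],[0,0,0],1]
  ]
}}

```text
time: 8.3
ee_pos: [0.5541, -0.2663, 0.2086]
orientation: [[-0.07, 0.998, 0.001], [0.998, 0.07, -0.0], [-0.0, 0.001, -1.0]]
force: [0.5, -1.0, -3.2]
opening: 0.0635
```

{"fn": "jog_arm", "kwargs": {
  "steps": [
    [[0,0,0.05],[0,0,0],1],
    [[0,0,0.02],[0,0,0],1],
    [[0,0,0],[0,0,0],1]
  ]
}}

```text
time: 8.6
ee_pos: [0.5541, -0.2662, 0.2078]
orientation: [[-0.07, 0.998, 0.001], [0.998, 0.07, -0.001], [-0.001, 0.001, -1.0]]
force: [-3.9, 1.6, 12.1]
opening: 0.0638
```

{"fn": "jog_arm", "kwargs": {
  "steps": [
    [[0,0,0],[0,0,0],0.2],
    [[0,0,0],[0,0,0],-0.3],
    [[0,0,0],[0,0,0],-0.6],
    [[0,0,0],[0,0,0],-1],
    [[0,0,0],[0,0,0],-1],
    [[0,0,0],[0,0,0],-1],
    [[0,0,-0.5],[0,0,0],-1],
    [[0,0,-1],[0,0,0],-1],
    [[0,0,-1],[0,0,0],-1],
    [[0,0,-1],[0,0,0],-1],
    [[0,0,-1],[0,0,0],-1],
    [[0,0,-1],[0,0,0],-1]
  ]
}}

```text
time: 9.8
ee_pos: [0.5539, -0.2661, 0.3183]
orientation: [[-0.07, 0.998, 0.0], [0.998, 0.07, -0.0], [-0.0, 0.0, -1.0]]
force: [0.7, -0.0, -0.4]
opening: 0.0852
```

```bash
python3 - <<'E'
from h import *
o=snap('wrist','w4',(160,80,480,320),2.5);print(o['time'],o['ee_pos'],o['opening'])
np.save('ow4.npy',o)
snap('top','t4')
s=snap('side','s4')
go([.3635,.2779,.36],73.9)
E
```

```text
9.8 [ 0.5539 -0.2661  0.3183] 0.08515446598126422
t 9.95 pos [ 0.5543 -0.2663  0.3185] F [-1.3289  0.2139 -0.369 ] op 0.0853
TURN 3 x [0.006 0.003 0.78 ] | SHIFT 29 x [ 0.81  -0.576 -0.072] total [ 23.498 -16.711  -2.076]
```

View pics/w4.png

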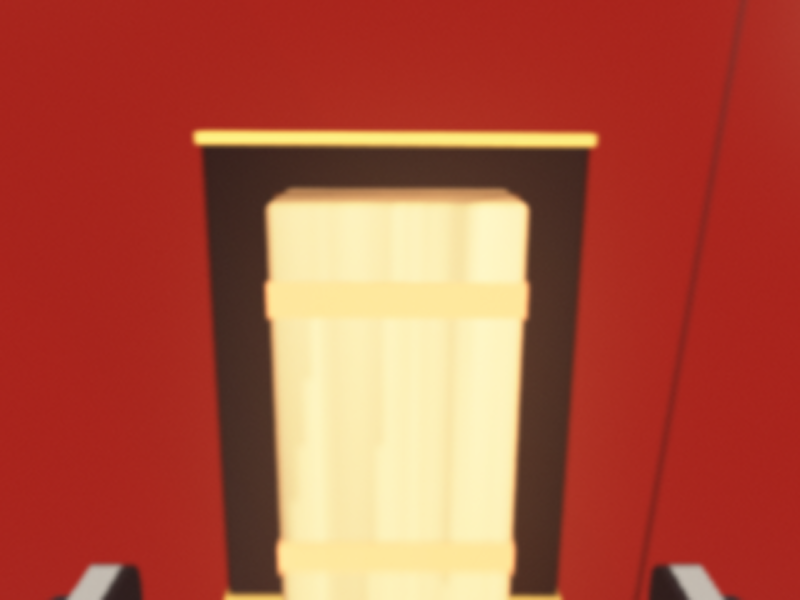

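View pics/t4.png

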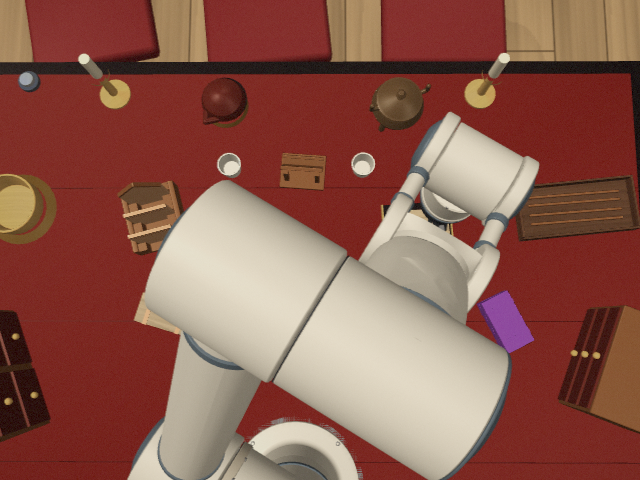

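View pics/s4.png

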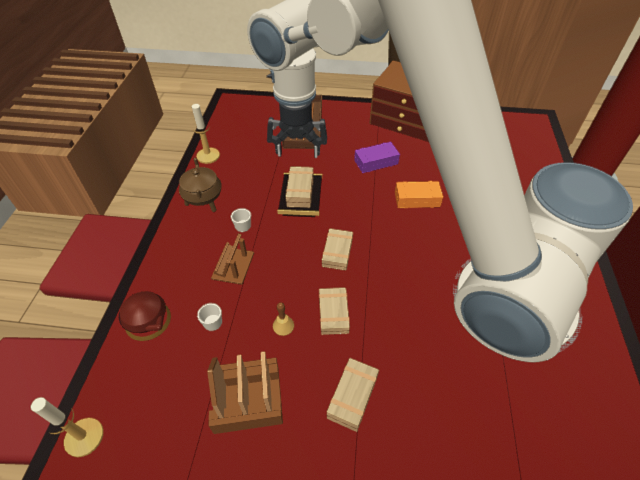

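```bash
python3 - <<'E'
from h import *
o=np.load('ow4.npy',allow_pickle=True).item()
f=lambda p:np.array([160,80])+(np.array(p)+.5)/2.5-.5
def T(p,z):
    P=ray('wrist',f(p),z,o)[0]; return (P-o['ee_pos'])@o['orientation']*1000
for p in [(203,150),(590,151),(229,590),(558,590),(400,131),(230,595),(196,138),(597,141)]: print('board',p,T(p,.03))
for p in [(267,205),(529,205),(281,540),(514,540)]: print('case',p,T(p,.07))
print('case bottom',T((287,189),.03),T((508,189),.03))
E
```

```text
board (203, 150) [ 71.0177 -55.3332 288.242 ]
board (590, 151) [ 70.7748  54.8023 288.2826]
board (229, 590) [-71.1169 -56.4165 288.2769]
board (558, 590) [-71.1594  54.0816 288.3176]
board (400, 131) [ 76.2005   0.6959 288.2613]
board (230, 595) [-73.0275 -56.1941 288.2774]
board (196, 138) [ 74.2876 -57.09   288.2405]
board (597, 141) [ 73.5059  56.5959 288.2826]
case (267, 205) [ 59.6857 -32.1042 248.2534]
case (529, 205) [ 59.6992  32.1079 248.277 ]
case (281, 540) [-31.6604 -32.4084 248.2759]
case (514, 540) [-31.6796  32.3812 248.2998]
case bottom [ 60.2035 -31.8606 288.2533] [ 60.2182  31.8859 288.2768]
```

{"fn": "jog_arm", "kwargs": {
  "steps": [
    [[0,0,0],[0,0,0.78],-1],
    [[0,0,0],[0,0,0.78],-1],
    [[0,0,0],[0,0,0.78],-1],
    [[0.81,-0.576,-0.072],[0,0,0],-1],
    [[0.81,-0.576,-0.072],[0,0,0],-1],
    [[0.81,-0.576,-0.072],[0,0,0],-1],
    [[0.81,-0.576,-0.072],[0,0,0],-1],
    [[0.81,-0.576,-0.072],[0,0,0],-1],
    [[0.81,-0.576,-0.072],[0,0,0],-1],
    [[0.81,-0.576,-0.072],[0,0,0],-1],
    [[0.81,-0.576,-0.072],[0,0,0],-1],
    [[0.81,-0.576,-0.072],[0,0,0],-1]
  ]
}}

```text
time: 11.15
ee_pos: [0.4943, -0.0958, 0.3297]
orientation: [[0.277, 0.961, -0.0], [0.961, -0.277, 0.0], [0.0, -0.0, -1.0]]
force: [1.2, 0.4, -0.8]
opening: 0.0855
```

{"fn": "jog_arm", "kwargs": {
  "steps": [
    [[0.81,-0.576,-0.072],[0,0,0],-1],
    [[0.81,-0.576,-0.072],[0,0,0],-1],
    [[0.81,-0.576,-0.072],[0,0,0],-1],
    [[0.81,-0.576,-0.072],[0,0,0],-1],
    [[0.81,-0.576,-0.072],[0,0,0],-1],
    [[0.81,-0.576,-0.072],[0,0,0],-1],
    [[0.81,-0.576,-0.072],[0,0,0],-1],
    [[0.81,-0.576,-0.072],[0,0,0],-1],
    [[0.81,-0.576,-0.072],[0,0,0],-1],
    [[0.81,-0.576,-0.072],[0,0,0],-1]
  ]
}}

```text
time: 12.15
ee_pos: [0.4283, 0.0915, 0.3442]
orientation: [[0.277, 0.961, 0.0], [0.961, -0.277, 0.0], [0.0, 0.0, -1.0]]
force: [0.6, 0.6, 0.2]
opening: 0.0857
```

{"fn": "jog_arm", "kwargs": {
  "steps": [
    [[0.81,-0.576,-0.072],[0,0,0],-1],
    [[0.81,-0.576,-0.072],[0,0,0],-1],
    [[0.81,-0.576,-0.072],[0,0,0],-1],
    [[0.81,-0.576,-0.072],[0,0,0],-1],
    [[0.81,-0.576,-0.072],[0,0,0],-1],
    [[0.81,-0.576,-0.072],[0,0,0],-1],
    [[0.81,-0.576,-0.072],[0,0,0],-1],
    [[0.81,-0.576,-0.072],[0,0,0],-1],
    [[0.81,-0.576,-0.072],[0,0,0],-1],
    [[0.81,-0.576,-0.072],[0,0,0],-1],
    [[0,0,0],[0,0,0],-1],
    [[0,0,0],[0,0,0],-1]
  ]
}}

```text
time: 13.35
ee_pos: [0.3628, 0.2781, 0.3584]
orientation: [[0.276, 0.961, 0.0], [0.961, -0.276, -0.0], [-0.0, 0.0, -1.0]]
force: [-0.9, -0.1, 0.1]
opening: 0.0851
```

```bash
python3 - <<'E'
from h import *
def pc(P,yaw,L,W,o,off,s):
    l=np.array([np.cos(np.radians(yaw)),np.sin(np.radians(yaw)),0]);q=np.array([-l[1],l[0],0]);P=np.array(P)
    uv=proj('wrist',[P+a*L/2*l+b*W/2*q for a,b in((-1,-1),(1,-1),(1,1),(-1,1))],o); print(uv, (uv-off+.5)*s-.5)
o=snap('wrist','w5',(160,80,480,320),2.5);print(o['time'],o['ee_pos'],o['opening']);np.save('ow5.npy',o)
pc([.3635,.2779,.04],73.9,.12,.064,o,np.array([160,80]),2.5)
go([.3635,.2779,.178],73.9)
snap('top','t5')
E
```

```text
13.35 [0.3628 0.2781 0.3584] 0.0851360511913939
[[354.459  287.487 ]
 [359.6205 152.104 ]
 [279.9356 151.989 ]
 [284.2304 287.428 ]] [[486.8975 519.4676]
 [499.8012 181.0099]
 [300.5891 180.7226]
 [311.326  519.32  ]]
t 13.4 pos [0.3631 0.2777 0.3584] F [-0.1587  0.288   0.0339] op 0.0852
TURN 1 x [-0.     0.002  0.003] | SHIFT 10 x [0.001 0.002 0.902] total [0.013 0.019 9.02 ]
```

View pics/w5.png

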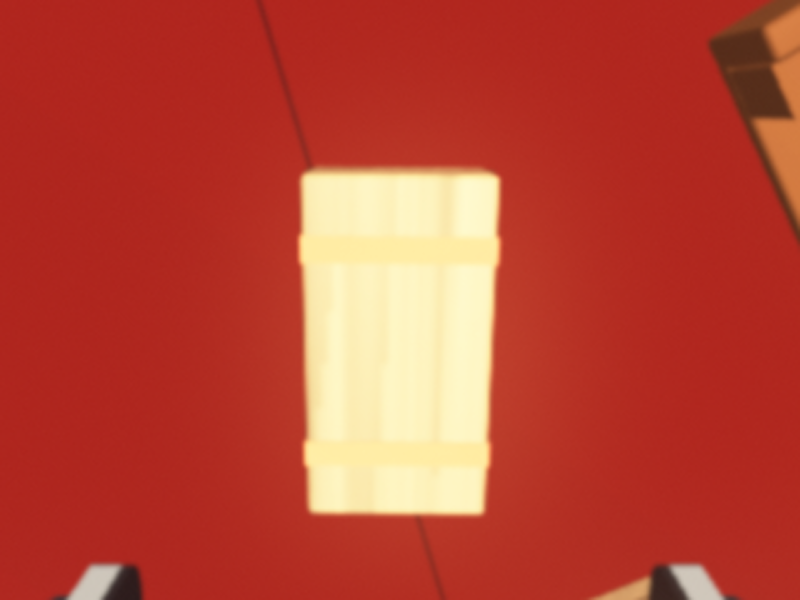

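View pics/t5.png

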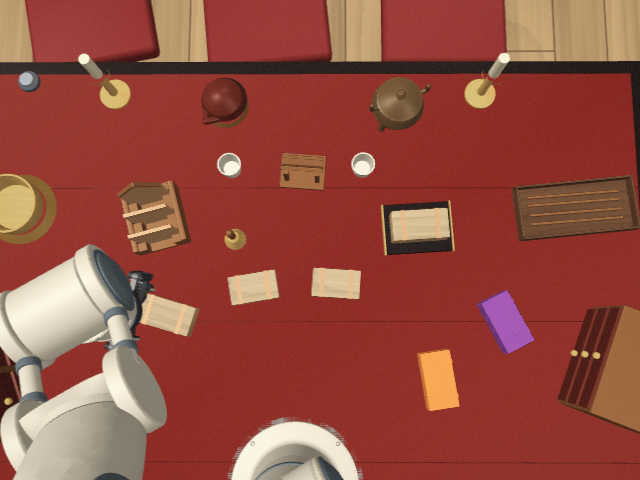

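{"fn": "jog_arm", "kwargs": {
  "steps": [
    [[0.12,0.02,1],[0,0,0],-1],
    [[0,0,1],[0,0,0],-1],
    [[0,0,1],[0,0,0],-1],
    [[0,0,1],[0,0,0],-1],
    [[0,0,1],[0,0,0],-1],
    [[0,0,1],[0,0,0],-1],
    [[0,0,1],[0,0,0],-1],
    [[0,0,1],[0,0,0],-1],
    [[0,0,0.7],[0,0,0],-1],
    [[0,0,0.28],[0,0,0],-1],
    [[0,0,0],[0,0,0],-1]
  ]
}}

```text
time: 14.55
ee_pos: [0.3646, 0.2796, 0.1785]
orientation: [[0.278, 0.961, -0.001], [0.961, -0.278, -0.001], [-0.001, -0.001, -1.0]]
force: [-0.8, -0.2, -0.6]
opening: 0.0856
```

{"fn": "jog_arm", "kwargs": {
  "steps": [
    [[0,0,0],[0,0,0],1],
    [[0,0,0],[0,0,0],1],
    [[0,0,0],[0,0,0],1],
    [[0,0,0],[0,0,0],1],
    [[0,0,0],[0,0,0],1],
    [[0,0,0],[0,0,0],1],
    [[0,0,0],[0,0,0],1]
  ]
}}

```text
time: 15.25
ee_pos: [0.3647, 0.28, 0.1797]
orientation: [[0.278, 0.961, 0.001], [0.961, -0.278, 0.001], [0.001, 0.001, -1.0]]
force: [0.5, -2.8, 6.8]
opening: 0.0632
```

```bash
python3 - <<'E'
from h import *
o=snap('wrist','w6',(160,120,480,360),2.5);print(o['time'],o['ee_pos'],o['force'],o['opening']);np.save('ow6.npy',o)
E
```

```text
15.25 [0.3647 0.28   0.1797] [ 0.5053 -2.7786  6.8418] 0.06323180968104589
```

View pics/w6.png

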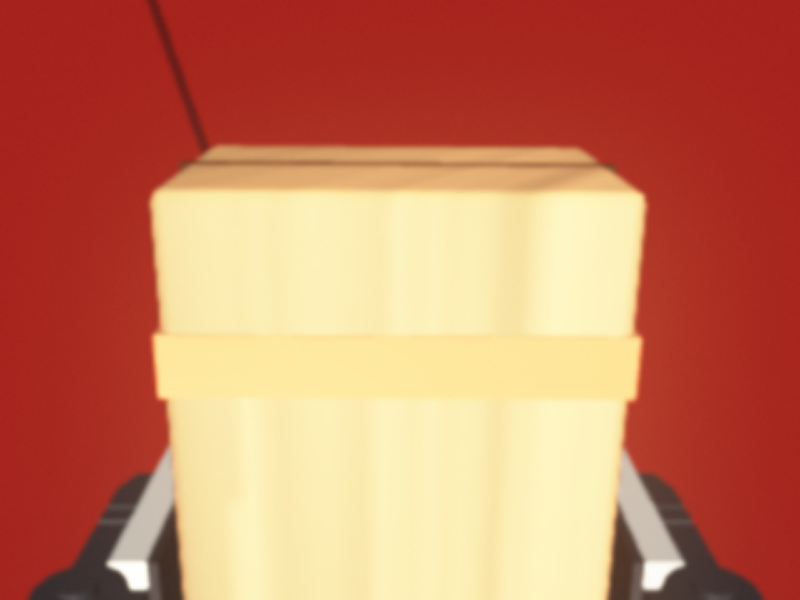

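{"fn": "jog_arm", "kwargs": {
  "steps": [
    [[0,0,-0.5],[0,0,0],1],
    [[0,0,-1],[0,0,0],1],
    [[0,0,-1],[0,0,0],1],
    [[0,0,-1],[0,0,0],1],
    [[0,0,-1],[0,0,0],1],
    [[0,0,-1],[0,0,0],1],
    [[0,0,-1],[0,0,0],1],
    [[0,0,-1],[0,0,0],1],
    [[0,0,-1],[0,0,0],1],
    [[0,0,0],[0,0,0],1]
  ]
}}

```text
time: 16.3
ee_pos: [0.3646, 0.2802, 0.3516]
orientation: [[0.277, 0.961, 0.004], [0.961, -0.277, 0.002], [0.003, 0.003, -1.0]]
force: [0.6, -0.9, -2.6]
opening: 0.0635
```

```bash
python3 - <<'E'
from h import *
go([.5537,-.2662,.33],93.9)
E
```

```text
t 16.3 pos [0.3646 0.2802 0.3516] F [ 0.6118 -0.9046 -2.6252] op 0.0635
TURN 3 x [ 0.008 -0.006 -0.776] | SHIFT 29 x [-0.962  0.261  0.037] total [-27.9     7.574   1.082]
```

{"fn": "jog_arm", "kwargs": {
  "steps": [
    [[0,0,0],[0,0,-0.776],1],
    [[0,0,0],[0,0,-0.776],1],
    [[0,0,0],[0,0,-0.776],1],
    [[-0.962,0.261,0.037],[0,0,0],1],
    [[-0.962,0.261,0.037],[0,0,0],1],
    [[-0.962,0.261,0.037],[0,0,0],1],
    [[-0.962,0.261,0.037],[0,0,0],1],
    [[-0.962,0.261,0.037],[0,0,0],1],
    [[-0.962,0.261,0.037],[0,0,0],1],
    [[-0.962,0.261,0.037],[0,0,0],1],
    [[-0.962,0.261,0.037],[0,0,0],1],
    [[-0.962,0.261,0.037],[0,0,0],1]
  ]
}}

```text
time: 17.5
ee_pos: [0.4229, 0.1097, 0.3419]
orientation: [[-0.068, 0.998, -0.001], [0.998, 0.068, -0.0], [0.0, -0.001, -1.0]]
force: [0.9, -1.1, -3.3]
opening: 0.0636
```

{"fn": "jog_arm", "kwargs": {
  "steps": [
    [[-0.962,0.261,0.037],[0,0,0],1],
    [[-0.962,0.261,0.037],[0,0,0],1],
    [[-0.962,0.261,0.037],[0,0,0],1],
    [[-0.962,0.261,0.037],[0,0,0],1],
    [[-0.962,0.261,0.037],[0,0,0],1],
    [[-0.962,0.261,0.037],[0,0,0],1],
    [[-0.962,0.261,0.037],[0,0,0],1],
    [[-0.962,0.261,0.037],[0,0,0],1],
    [[-0.962,0.261,0.037],[0,0,0],1],
    [[-0.962,0.261,0.037],[0,0,0],1]
  ]
}}

```text
time: 18.5
ee_pos: [0.488, -0.0786, 0.3344]
orientation: [[-0.068, 0.998, -0.001], [0.998, 0.068, 0.0], [0.0, -0.001, -1.0]]
force: [0.2, -0.1, -3.4]
opening: 0.063
```

{"fn": "jog_arm", "kwargs": {
  "steps": [
    [[-0.962,0.261,0.037],[0,0,0],1],
    [[-0.962,0.261,0.037],[0,0,0],1],
    [[-0.962,0.261,0.037],[0,0,0],1],
    [[-0.962,0.261,0.037],[0,0,0],1],
    [[-0.962,0.261,0.037],[0,0,0],1],
    [[-0.962,0.261,0.037],[0,0,0],1],
    [[-0.962,0.261,0.037],[0,0,0],1],
    [[-0.962,0.261,0.037],[0,0,0],1],
    [[-0.962,0.261,0.037],[0,0,0],1],
    [[-0.962,0.261,0.037],[0,0,0],1],
    [[0,0,0],[0,0,0],1],
    [[0,0,0],[0,0,0],1]
  ]
}}

```text
time: 19.7
ee_pos: [0.5534, -0.2669, 0.327]
orientation: [[-0.067, 0.998, -0.001], [0.998, 0.067, 0.0], [0.0, -0.0, -1.0]]
force: [0.1, 0.5, -3.0]
opening: 0.0635
```

```bash
python3 - <<'E'
from h import *
go([.5537,-.2662,.25],93.9)
E
```

```text
t 19.7 pos [ 0.5534 -0.2669  0.327 ] F [ 0.0701  0.4803 -3.015 ] op 0.0635
TURN 1 x [-0.003 -0.003 -0.005] | SHIFT 4 x [0.008 0.004 0.963] total [0.034 0.017 3.85 ]
```

{"fn": "jog_arm", "kwargs": {
  "steps": [
    [[0.034,0.017,0.5],[0,0,0],1],
    [[0,0,1],[0,0,0],1],
    [[0,0,1],[0,0,0],1],
    [[0,0,0.9],[0,0,0],1],
    [[0,0,0.25],[0,0,0],1],
    [[0,0,0.1],[0,0,0],1],
    [[0,0,0.05],[0,0,0],1],
    [[0,0,0.05],[0,0,0],1],
    [[0,0,0],[0,0,0],1]
  ]
}}

```text
time: 20.6
ee_pos: [0.5539, -0.2657, 0.2509]
orientation: [[-0.068, 0.998, 0.001], [0.998, 0.068, -0.0], [-0.0, 0.001, -1.0]]
force: [-0.7, 0.5, -2.1]
opening: 0.0633
```

{"fn": "jog_arm", "kwargs": {
  "steps": [
    [[0,0,0.05],[0,0,0],1],
    [[0,0,0.04],[0,0,0],1],
    [[0,0,0],[0,0,0],1]
  ]
}}

```text
time: 20.9
ee_pos: [0.5538, -0.2657, 0.2497]
orientation: [[-0.068, 0.998, 0.001], [0.998, 0.068, -0.001], [-0.001, 0.001, -1.0]]
force: [-4.0, 2.0, 12.9]
opening: 0.0637
```

Contact as expected at 0.2497. Release, rise, look.

{"fn": "jog_arm", "kwargs": {
  "steps": [
    [[0,0,0],[0,0,0],0.2],
    [[0,0,0],[0,0,0],-0.3],
    [[0,0,0],[0,0,0],-0.6],
    [[0,0,0],[0,0,0],-1],
    [[0,0,0],[0,0,0],-1],
    [[0,0,0],[0,0,0],-1],
    [[0,0,-0.5],[0,0,0],-1],
    [[0,0,-1],[0,0,0],-1],
    [[0,0,-1],[0,0,0],-1],
    [[0,0,-1],[0,0,0],-1],
    [[0,0,-1],[0,0,0],-1],
    [[0,0,-1],[0,0,0],-1]
  ]
}}

```text
time: 22.1
ee_pos: [0.5536, -0.2655, 0.3602]
orientation: [[-0.068, 0.998, 0.0], [0.998, 0.068, -0.0], [-0.0, 0.0, -1.0]]
force: [-0.5, -0.0, -0.1]
opening: 0.0858
```

```bash
python3 - <<'E'
from h import *
o=snap('wrist','w7',(160,80,480,320),2.5);print(o['time'],o['ee_pos'],o['opening']);np.save('ow7.npy',o)
snap('side','s7')
go([.4305,-.0878,.36],86.5)
E
```

```text
22.1 [ 0.5536 -0.2655  0.3602] 0.08577531228885814
t 22.2 pos [ 0.5542 -0.2659  0.362 ] F [ 0.2828 -0.4559 -0.7441] op 0.0852
TURN 1 x [0.027 0.017 0.861] | SHIFT 11 x [ 0.774 -0.611  0.009] total [ 8.511 -6.719  0.099]
```

View pics/w7.png

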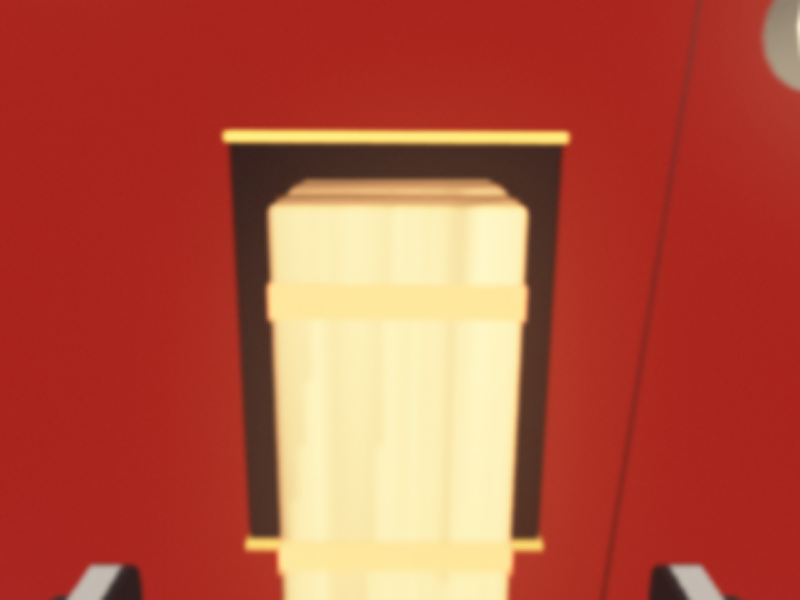

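View pics/s7.png

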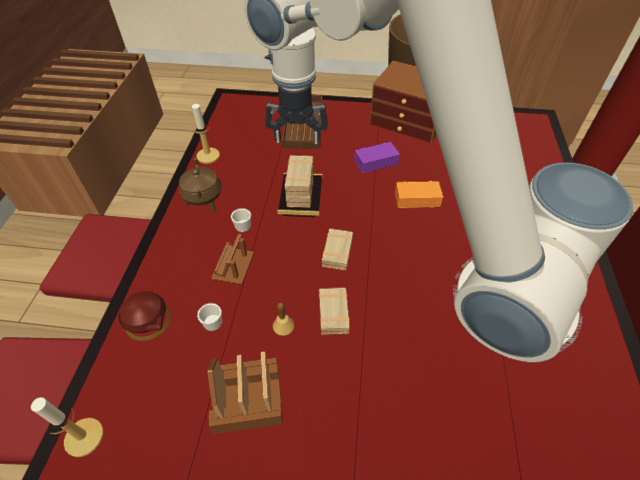

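```bash
python3 - <<'E'
from h import *
o=np.load('ow7.npy',allow_pickle=True).item()
f=lambda p:np.array([160,80])+(np.array(p)+.5)/2.5-.5
def T(p,z):
    P=ray('wrist',f(p),z,o)[0]; return (P-o['ee_pos'])@o['orientation']*1000
for p in [(230,150),(564,150),(250,530),(542,530),(400,131),(400,549),(224,137),(569,138)]: print('board',p,T(p,.03))
for p in [(268,206),(528,206),(281,540),(514,540)]: print('case2',p,T(p,.11))
E
```

```text
board (230, 150) [ 69.3127 -55.25   330.119 ]
board (564, 150) [ 69.3439  55.2195 330.1576]
board (250, 530) [-69.953  -55.8884 330.1496]
board (542, 530) [-69.983   55.3721 330.1885]
board (400, 131) [ 75.3347   0.9524 330.1373]
board (400, 549) [-78.0536   1.2705 330.1714]
board (224, 137) [ 73.4292 -56.9806 330.1175]
board (569, 138) [ 73.1476  56.634  330.1572]
case2 (268, 206) [ 59.2534 -32.1378 250.1293]
case2 (528, 206) [ 59.2669  32.156  250.1518]
case2 (281, 540) [-32.6363 -32.6803 250.1495]
case2 (514, 540) [-32.6551  32.6668 250.1723]
```

{"fn": "jog_arm", "kwargs": {
  "steps": [
    [[0,0,0],[0,0,0.861],-1],
    [[0.774,-0.611,0.009],[0,0,0],-1],
    [[0.774,-0.611,0.009],[0,0,0],-1],
    [[0.774,-0.611,0.009],[0,0,0],-1],
    [[0.774,-0.611,0.009],[0,0,0],-1],
    [[0.774,-0.611,0.009],[0,0,0],-1],
    [[0.774,-0.611,0.009],[0,0,0],-1],
    [[0.774,-0.611,0.009],[0,0,0],-1],
    [[0.774,-0.611,0.009],[0,0,0],-1],
    [[0.774,-0.611,0.009],[0,0,0],-1],
    [[0.774,-0.611,0.009],[0,0,0],-1],
    [[0.774,-0.611,0.009],[0,0,0],-1]
  ]
}}

```text
time: 23.4
ee_pos: [0.4293, -0.0868, 0.3566]
orientation: [[0.061, 0.998, -0.0], [0.998, -0.061, 0.0], [0.0, -0.0, -1.0]]
force: [0.0, -0.1, -0.4]
opening: 0.0855
```

{"fn": "jog_arm", "kwargs": {
  "steps": [
    [[0,0,0],[0,0,0],-1],
    [[0,0,0],[0,0,0],-1]
  ]
}}

```text
time: 23.6
ee_pos: [0.43, -0.0874, 0.3568]
orientation: [[0.06, 0.998, 0.0], [0.998, -0.06, -0.0], [-0.0, 0.0, -1.0]]
force: [-0.1, -1.1, 0.5]
opening: 0.0854
```

```bash
cat >> h.py <<'E'
def pc(P,yaw,L,W,o,off,s):
    l=np.array([np.cos(np.radians(yaw)),np.sin(np.radians(yaw)),0]);q=np.array([-l[1],l[0],0]);P=np.array(P)
    uv=proj('wrist',[P+a*L/2*l+b*W/2*q for a,b in((-1,-1),(1,-1),(1,1),(-1,1))],o); print(np.round((uv-off+.5)*s-.5,1))
E
python3 - <<'E'
from h import *
o=snap('wrist','w8',(160,80,480,320),2.5);print(o['time'],o['ee_pos'],o['opening']);np.save('ow8.npy',o)
pc([.4305,-.0878,.03],86.5,.104,.062,o,np.array([160,80]),2.5)
go([.4305,-.0878,.17],86.5)
E
```

```text
23.6 [ 0.43   -0.0874  0.3568] 0.08536610286649067
[[481.5 491.2]
 [491.5 205.4]
 [305.6 205.2]
 [314.4 491.1]]
t 23.65 pos [ 0.4303 -0.0877  0.3568] F [-0.7982 -0.5927 -0.5913] op 0.0853
TURN 1 x [0.004 0.002 0.001] | SHIFT 10 x [-0.001  0.001  0.934] total [-0.005  0.009  9.338]
```

View pics/w8.png

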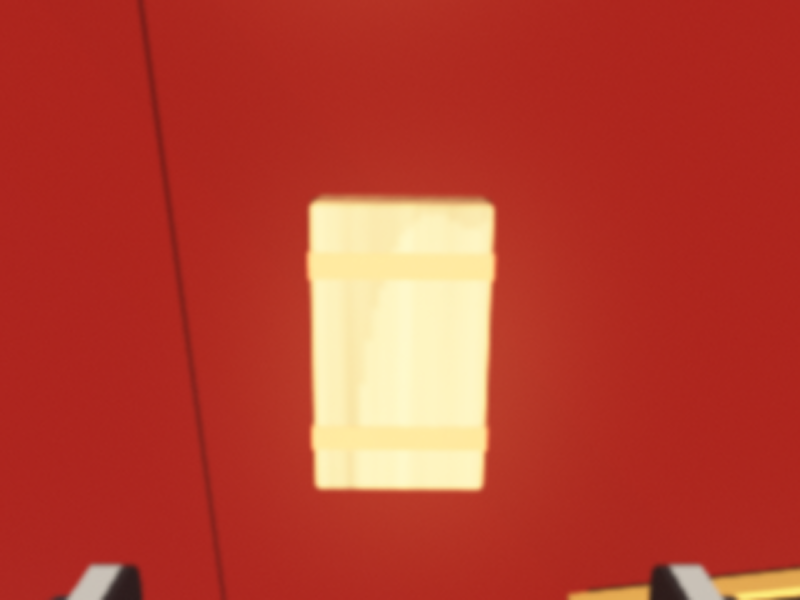

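{"fn": "jog_arm", "kwargs": {
  "steps": [
    [[0.04,0.05,1],[0,0,0],-1],
    [[0,0,1],[0,0,0],-1],
    [[0,0,1],[0,0,0],-1],
    [[0,0,1],[0,0,0],-1],
    [[0,0,1],[0,0,0],-1],
    [[0,0,1],[0,0,0],-1],
    [[0,0,1],[0,0,0],-1],
    [[0,0,1],[0,0,0],-1],
    [[0,0,0.8],[0,0,0],-1],
    [[0,0,0.35],[0,0,0],-1],
    [[0,0,0],[0,0,0],-1]
  ]
}}

```text
time: 24.75
ee_pos: [0.4312, -0.087, 0.1729]
orientation: [[0.062, 0.998, -0.001], [0.998, -0.062, 0.0], [0.0, -0.001, -1.0]]
force: [-1.7, -0.6, -0.4]
opening: 0.0855
```

{"fn": "jog_arm", "kwargs": {
  "steps": [
    [[0,0,0],[0,0,0],1],
    [[0,0,0],[0,0,0],1],
    [[0,0,0],[0,0,0],1],
    [[0,0,0],[0,0,0],1],
    [[0,0,0],[0,0,0],1],
    [[0,0,0],[0,0,0],1],
    [[0,0,0],[0,0,0],1]
  ]
}}

```text
time: 25.45
ee_pos: [0.4313, -0.0868, 0.1744]
orientation: [[0.061, 0.998, 0.001], [0.998, -0.061, -0.001], [-0.0, 0.001, -1.0]]
force: [-0.5, -1.1, 9.7]
opening: 0.0614
```

```bash
python3 - <<'E'
from h import *
o=snap('wrist','w9',(160,120,480,360),2.5);print(o['time'],o['ee_pos'],o['force'],o['opening']);np.save('ow9.npy',o)
E
```

```text
25.45 [ 0.4313 -0.0868  0.1744] [-0.5058 -1.0673  9.6526] 0.0613628325525079
```

View pics/w9.png

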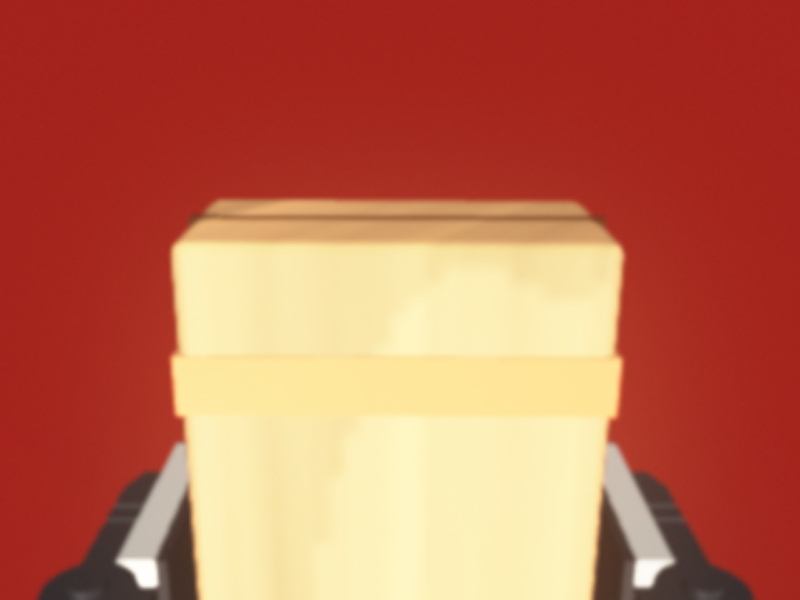

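```bash
python3 - <<'E'
from h import *
o=np.load('ow9.npy',allow_pickle=True).item()
f=lambda p:np.array([160,120])+(np.array(p)+.5)/2.5-.5
for p in [(174,245),(622,245)]:
    P=ray('wrist',f(p),.03,o)[0]; print((P-o['ee_pos'])@o['orientation']*1000)
E
```

```text
[ 51.4827 -30.6973 144.3175]
[ 51.4645  29.73   144.4061]
```

{"fn": "jog_arm", "kwargs": {
  "steps": [
    [[0,0,-0.5],[0,0,0],1],
    [[0,0,-1],[0,0,0],1],
    [[0,0,-1],[0,0,0],1],
    [[0,0,-1],[0,0,0],1],
    [[0,0,-1],[0,0,0],1],
    [[0,0,-1],[0,0,0],1],
    [[0,0,-1],[0,0,0],1],
    [[0,0,-1],[0,0,0],1],
    [[0,0,-1],[0,0,0],1],
    [[0,0,-1],[0,0,0],1],
    [[0,0,0],[0,0,0],1]
  ]
}}

```text
time: 26.6
ee_pos: [0.4311, -0.0867, 0.3663]
orientation: [[0.061, 0.998, 0.004], [0.998, -0.061, -0.001], [-0.001, 0.004, -1.0]]
force: [1.0, 0.7, -2.4]
opening: 0.0615
```

```bash
python3 - <<'E'
from h import *
go([.5537,-.2662,.36],93.9)
E
```

```text
t 26.6 pos [ 0.4311 -0.0867  0.3663] F [ 0.984   0.7344 -2.3736] op 0.0615
TURN 1 x [ 0.027  0.01  -0.861] | SHIFT 11 x [-0.852  0.5    0.029] total [-9.372  5.504  0.316]
```

{"fn": "jog_arm", "kwargs": {
  "steps": [
    [[0,0,0],[0,0,-0.861],1],
    [[-0.852,0.5,0.029],[0,0,0],1],
    [[-0.852,0.5,0.029],[0,0,0],1],
    [[-0.852,0.5,0.029],[0,0,0],1],
    [[-0.852,0.5,0.029],[0,0,0],1],
    [[-0.852,0.5,0.029],[0,0,0],1],
    [[-0.852,0.5,0.029],[0,0,0],1],
    [[-0.852,0.5,0.029],[0,0,0],1],
    [[-0.852,0.5,0.029],[0,0,0],1],
    [[-0.852,0.5,0.029],[0,0,0],1],
    [[-0.852,0.5,0.029],[0,0,0],1],
    [[-0.852,0.5,0.029],[0,0,0],1]
  ]
}}

```text
time: 27.8
ee_pos: [0.5535, -0.2667, 0.3566]
orientation: [[-0.068, 0.998, -0.001], [0.998, 0.068, 0.001], [0.001, -0.001, -1.0]]
force: [0.2, -0.7, -1.6]
opening: 0.0611
```

{"fn": "jog_arm", "kwargs": {
  "steps": [
    [[0,0,0],[0,0,0],1],
    [[0,0,0],[0,0,0],1]
  ]
}}

```text
time: 28.0
ee_pos: [0.5531, -0.2661, 0.3565]
orientation: [[-0.068, 0.998, -0.001], [0.998, 0.068, 0.001], [0.001, -0.001, -1.0]]
force: [-0.1, 1.0, -2.4]
opening: 0.0615
```

```bash
python3 - <<'E'
from h import *
go([.5537,-.2662,.2855],93.9)
E
```

```text
t 28.0 pos [ 0.5531 -0.2661  0.3565] F [-0.136   1.0217 -2.4012] op 0.0615
TURN 1 x [-0.007 -0.006 -0.003] | SHIFT 4 x [-0.002  0.007  0.888] total [-0.008  0.029  3.552]
```

{"fn": "jog_arm", "kwargs": {
  "steps": [
    [[0,0.02,0.5],[0,0,0],1],
    [[0,0,1],[0,0,0],1],
    [[0,0,1],[0,0,0],1],
    [[0,0,0.7],[0,0,0],1],
    [[0,0,0.25],[0,0,0],1],
    [[0,0,0.07],[0,0,0],1],
    [[0,0,0.05],[0,0,0],1],
    [[0,0,0],[0,0,0],1]
  ]
}}

```text
time: 28.8
ee_pos: [0.5541, -0.2663, 0.2864]
orientation: [[-0.068, 0.998, 0.001], [0.998, 0.068, -0.001], [-0.001, 0.001, -1.0]]
force: [-0.6, 0.5, -2.3]
opening: 0.0605
```

{"fn": "jog_arm", "kwargs": {
  "steps": [
    [[0,0,0.04],[0,0,0],1],
    [[0,0,0],[0,0,0],1]
  ]
}}

```text
time: 29.0
ee_pos: [0.554, -0.2662, 0.2853]
orientation: [[-0.068, 0.998, 0.001], [0.998, 0.068, -0.0], [-0.0, 0.0, -1.0]]
force: [0.0, 0.4, -2.0]
opening: 0.0611
```

{"fn": "jog_arm", "kwargs": {
  "steps": [
    [[0,0,0.05],[0,0,0],1],
    [[0,0,0.03],[0,0,0],1],
    [[0,0,0],[0,0,0],1]
  ]
}}

```text
time: 29.3
ee_pos: [0.5539, -0.2662, 0.2844]
orientation: [[-0.068, 0.998, 0.001], [0.998, 0.068, -0.001], [-0.001, 0.001, -1.0]]
force: [-4.8, 3.2, 13.6]
opening: 0.0615
```

{"fn": "jog_arm", "kwargs": {
  "steps": [
    [[0,0,0],[0,0,0],0.2],
    [[0,0,0],[0,0,0],-0.3],
    [[0,0,0],[0,0,0],-0.6],
    [[0,0,0],[0,0,0],-1],
    [[0,0,0],[0,0,0],-1],
    [[0,0,0],[0,0,0],-1],
    [[0,0,-0.5],[0,0,0],-1],
    [[0,0,-1],[0,0,0],-1],
    [[0,0,-1],[0,0,0],-1],
    [[0,0,-1],[0,0,0],-1],
    [[0,0,-1],[0,0,0],-1],
    [[0,0,-1],[0,0,0],-1]
  ]
}}

```text
time: 30.5
ee_pos: [0.5538, -0.2661, 0.395]
orientation: [[-0.068, 0.998, 0.0], [0.998, 0.068, -0.0], [-0.0, 0.0, -1.0]]
force: [0.1, 0.0, -0.2]
opening: 0.0855
```

```bash
python3 - <<'E'
from h import *
o=snap('wrist','w10',(160,80,480,320),2.5);print(o['time'],o['ee_pos'],o['opening']);np.save('ow10.npy',o)
snap('side','s10')
go([.4216,.0915,.38],99.6)
E
```

```text
30.5 [ 0.5538 -0.2661  0.395 ] 0.08552008167861726
t 30.6 pos [ 0.5544 -0.2665  0.3969] F [ 0.4298  0.9646 -0.5923] op 0.0852
TURN 1 x [ 0.026  0.02  -0.663] | SHIFT 20 x [ 0.938 -0.178  0.042] total [18.754 -3.56   0.843]
```

View pics/w10.png

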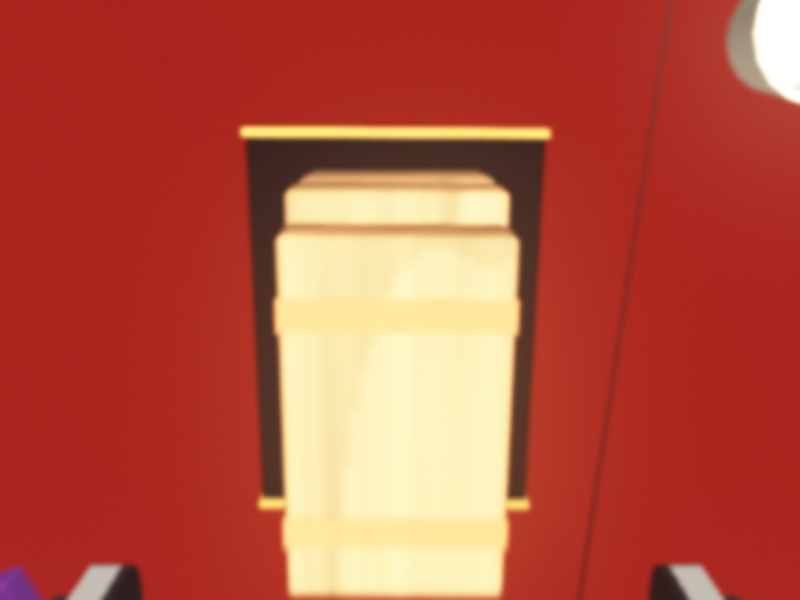

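View pics/s10.png

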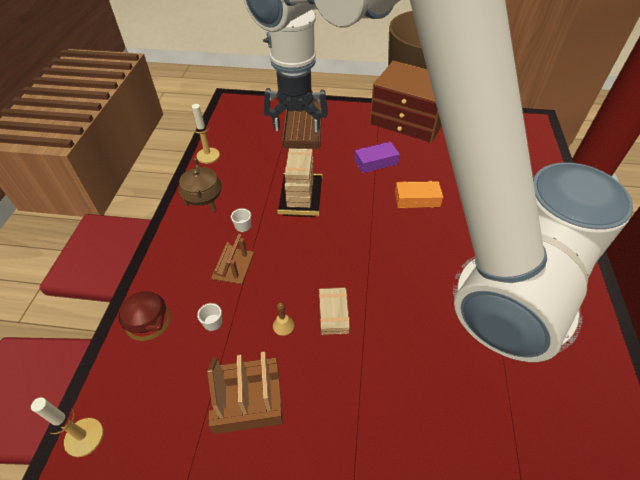

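{"fn": "jog_arm", "kwargs": {
  "steps": [
    [[0,0,0],[0,0,-0.663],-1],
    [[0.938,-0.178,0.042],[0,0,0],-1],
    [[0.938,-0.178,0.042],[0,0,0],-1],
    [[0.938,-0.178,0.042],[0,0,0],-1],
    [[0.938,-0.178,0.042],[0,0,0],-1],
    [[0.938,-0.178,0.042],[0,0,0],-1],
    [[0.938,-0.178,0.042],[0,0,0],-1],
    [[0.938,-0.178,0.042],[0,0,0],-1],
    [[0.938,-0.178,0.042],[0,0,0],-1],
    [[0.938,-0.178,0.042],[0,0,0],-1],
    [[0.938,-0.178,0.042],[0,0,0],-1]
  ]
}}

```text
time: 31.7
ee_pos: [0.487, -0.0857, 0.385]
orientation: [[-0.167, 0.986, 0.0], [0.986, 0.167, -0.0], [-0.0, 0.0, -1.0]]
force: [-1.0, 0.0, 0.0]
opening: 0.0855
```

{"fn": "jog_arm", "kwargs": {
  "steps": [
    [[0.938,-0.178,0.042],[0,0,0],-1],
    [[0.938,-0.178,0.042],[0,0,0],-1],
    [[0.938,-0.178,0.042],[0,0,0],-1],
    [[0.938,-0.178,0.042],[0,0,0],-1],
    [[0.938,-0.178,0.042],[0,0,0],-1],
    [[0.938,-0.178,0.042],[0,0,0],-1],
    [[0.938,-0.178,0.042],[0,0,0],-1],
    [[0.938,-0.178,0.042],[0,0,0],-1],
    [[0.938,-0.178,0.042],[0,0,0],-1],
    [[0.938,-0.178,0.042],[0,0,0],-1],
    [[0,0,0],[0,0,0],-1],
    [[0,0,0],[0,0,0],-1]
  ]
}}

```text
time: 32.9
ee_pos: [0.4209, 0.0924, 0.3767]
orientation: [[-0.168, 0.986, 0.0], [0.986, 0.168, -0.0], [-0.0, 0.0, -1.0]]
force: [0.1, -0.1, -0.4]
opening: 0.0856
```

```bash
python3 - <<'E'
from h import *
o=snap('wrist','w11',(160,80,480,320),2.5);print(o['time'],o['ee_pos'],o['opening']);np.save('ow11.npy',o)
pc([.4216,.0915,.03],99.6,.104,.062,o,np.array([160,80]),2.5)
go([.4216,.0915,.173],99.6)
E
```

```text
32.9 [0.4209 0.0924 0.3767] 0.08560492827711784
[[476.5 471.9]
 [485.6 201.7]
 [311.1 201.4]
 [318.7 471.7]]
t 32.95 pos [0.4211 0.0919 0.3767] F [-0.069  -0.4477  0.2279] op 0.0854
TURN 1 x [0.003 0.001 0.003] | SHIFT 11 x [-0.002  0.002  0.926] total [-0.026  0.02  10.185]
```

View pics/w11.png

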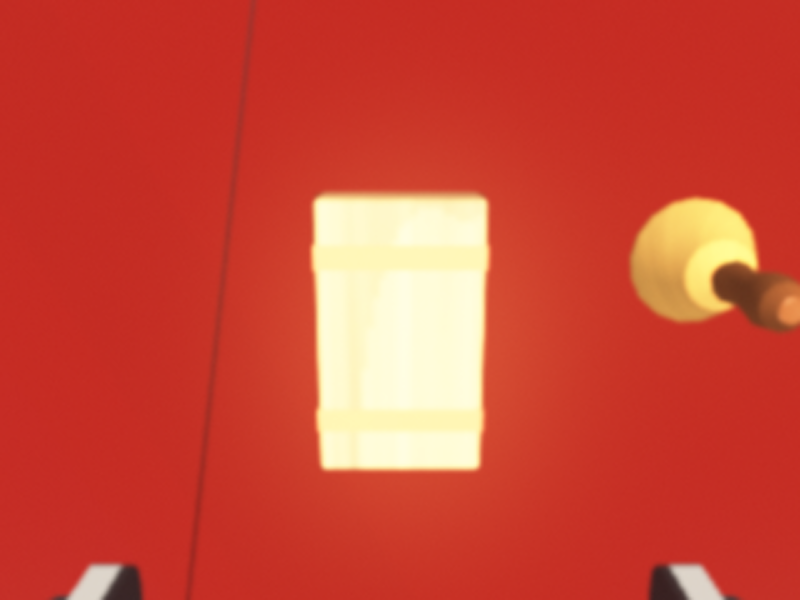

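{"fn": "jog_arm", "kwargs": {
  "steps": [
    [[0.03,0.07,1],[0,0,0],-1],
    [[0,0,1],[0,0,0],-1],
    [[0,0,1],[0,0,0],-1],
    [[0,0,1],[0,0,0],-1],
    [[0,0,1],[0,0,0],-1],
    [[0,0,1],[0,0,0],-1],
    [[0,0,1],[0,0,0],-1],
    [[0,0,1],[0,0,0],-1],
    [[0,0,1],[0,0,0],-1],
    [[0,0,0.8],[0,0,0],-1],
    [[0,0,0.38],[0,0,0],-1],
    [[0,0,0],[0,0,0],-1]
  ]
}}

```text
time: 34.15
ee_pos: [0.4225, 0.0923, 0.1724]
orientation: [[-0.166, 0.986, -0.001], [0.986, 0.166, -0.0], [0.0, -0.001, -1.0]]
force: [0.6, 0.7, 0.8]
opening: 0.0854
```

{"fn": "jog_arm", "kwargs": {
  "steps": [
    [[0,0,0],[0,0,0],1],
    [[0,0,0],[0,0,0],1],
    [[0,0,0],[0,0,0],1],
    [[0,0,0],[0,0,0],1],
    [[0,0,0],[0,0,0],1],
    [[0,0,0],[0,0,0],1],
    [[0,0,0],[0,0,0],1]
  ]
}}

```text
time: 34.85
ee_pos: [0.4226, 0.0926, 0.1738]
orientation: [[-0.167, 0.986, 0.001], [0.986, 0.167, 0.0], [-0.0, 0.001, -1.0]]
force: [-0.0, -2.6, 7.8]
opening: 0.0616
```

```bash
python3 - <<'E'
from h import *
o=snap('wrist','w12',(160,120,480,360),2.5);print(o['time'],o['ee_pos'],o['force'],o['opening']);np.save('ow12.npy',o)
E
```

```text
34.85 [0.4226 0.0926 0.1738] [-0.0225 -2.5712  7.8452] 0.06158461576520018
```

View pics/w12.png

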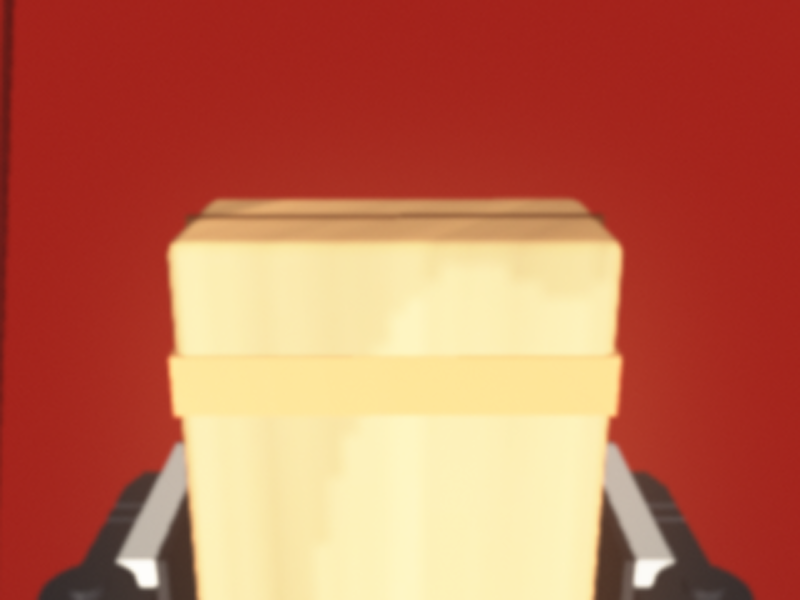

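{"fn": "jog_arm", "kwargs": {
  "steps": [
    [[0,0,-0.5],[0,0,0],1],
    [[0,0,-1],[0,0,0],1],
    [[0,0,-1],[0,0,0],1],
    [[0,0,-1],[0,0,0],1],
    [[0,0,-1],[0,0,0],1],
    [[0,0,-1],[0,0,0],1],
    [[0,0,-1],[0,0,0],1],
    [[0,0,-1],[0,0,0],1],
    [[0,0,-1],[0,0,0],1],
    [[0,0,-1],[0,0,0],1],
    [[0,0,-1],[0,0,0],1],
    [[0,0,0],[0,0,0],1]
  ]
}}

```text
time: 36.1
ee_pos: [0.4225, 0.0928, 0.3858]
orientation: [[-0.167, 0.986, 0.004], [0.986, 0.167, 0.0], [-0.0, 0.005, -1.0]]
force: [0.3, 0.2, -2.1]
opening: 0.0615
```

```bash
python3 - <<'E'
from h import *
go([.5537,-.2662,.385],93.9)
E
```

```text
t 36.1 pos [0.4225 0.0928 0.3858] F [ 0.3276  0.2107 -2.1373] op 0.0615
TURN 1 x [0.03  0.001 0.663] | SHIFT 20 x [-0.918  0.266  0.002] total [-18.353   5.326   0.041]
```

{"fn": "jog_arm", "kwargs": {
  "steps": [
    [[0,0,0],[0,0,0.663],1],
    [[-0.918,0.266,0],[0,0,0],1],
    [[-0.918,0.266,0],[0,0,0],1],
    [[-0.918,0.266,0],[0,0,0],1],
    [[-0.918,0.266,0],[0,0,0],1],
    [[-0.918,0.266,0],[0,0,0],1],
    [[-0.918,0.266,0],[0,0,0],1],
    [[-0.918,0.266,0],[0,0,0],1],
    [[-0.918,0.266,0],[0,0,0],1],
    [[-0.918,0.266,0],[0,0,0],1],
    [[-0.918,0.266,0],[0,0,0],1]
  ]
}}

```text
time: 37.2
ee_pos: [0.4877, -0.0874, 0.3827]
orientation: [[-0.068, 0.998, -0.001], [0.998, 0.068, 0.0], [0.0, -0.001, -1.0]]
force: [0.5, -0.7, -2.9]
opening: 0.0613
```

{"fn": "jog_arm", "kwargs": {
  "steps": [
    [[-0.918,0.266,0],[0,0,0],1],
    [[-0.918,0.266,0],[0,0,0],1],
    [[-0.918,0.266,0],[0,0,0],1],
    [[-0.918,0.266,0],[0,0,0],1],
    [[-0.918,0.266,0],[0,0,0],1],
    [[-0.918,0.266,0],[0,0,0],1],
    [[-0.918,0.266,0],[0,0,0],1],
    [[-0.918,0.266,0],[0,0,0],1],
    [[-0.918,0.266,0],[0,0,0],1],
    [[-0.918,0.266,0],[0,0,0],1],
    [[0,0,0],[0,0,0],1],
    [[0,0,0],[0,0,0],1]
  ]
}}

```text
time: 38.4
ee_pos: [0.5536, -0.267, 0.3827]
orientation: [[-0.067, 0.998, -0.0], [0.998, 0.067, 0.0], [0.0, -0.0, -1.0]]
force: [0.0, -0.3, -1.9]
opening: 0.061
```

```bash
python3 - <<'E'
from h import *
go([.5537,-.2662,.3138],93.9)
E
```

```text
t 38.4 pos [ 0.5536 -0.267   0.3827] F [ 0.0421 -0.3135 -1.9083] op 0.061
TURN 1 x [-0.003 -0.003 -0.005] | SHIFT 4 x [0.01  0.002 0.861] total [0.042 0.01  3.444]
```

{"fn": "jog_arm", "kwargs": {
  "steps": [
    [[0.03,0,0.5],[0,0,0],1],
    [[0,0,1],[0,0,0],1],
    [[0,0,1],[0,0,0],1],
    [[0,0,0.6],[0,0,0],1],
    [[0,0,0.2],[0,0,0],1],
    [[0,0,0.07],[0,0,0],1],
    [[0,0,0.07],[0,0,0],1],
    [[0,0,0.05],[0,0,0],1],
    [[0,0,0],[0,0,0],1]
  ]
}}

```text
time: 39.3
ee_pos: [0.5537, -0.2659, 0.3139]
orientation: [[-0.068, 0.998, 0.001], [0.998, 0.068, -0.001], [-0.001, 0.001, -1.0]]
force: [0.8, 1.5, 2.2]
opening: 0.0612
```

Light contact; a hair more, release, and rise.

{"fn": "jog_arm", "kwargs": {
  "steps": [
    [[0,0,0.03],[0,0,0],1],
    [[0,0,0],[0,0,0],0.2],
    [[0,0,0],[0,0,0],-0.3],
    [[0,0,0],[0,0,0],-0.6],
    [[0,0,0],[0,0,0],-1],
    [[0,0,0],[0,0,0],-1],
    [[0,0,0],[0,0,0],-1],
    [[0,0,-0.5],[0,0,0],-1],
    [[0,0,-1],[0,0,0],-1],
    [[0,0,-1],[0,0,0],-1],
    [[0,0,-1],[0,0,0],-1],
    [[0,0,-1],[0,0,0],-1]
  ]
}}

```text
time: 40.5
ee_pos: [0.5534, -0.2658, 0.4042]
orientation: [[-0.068, 0.998, 0.0], [0.998, 0.068, -0.0], [-0.0, 0.0, -1.0]]
force: [0.5, 0.1, -0.1]
opening: 0.0857
```

```bash
python3 - <<'E'
from h import *
o=snap('wrist','w13',(160,80,480,320),2.5);print(o['time'],o['ee_pos'],o['opening']);np.save('ow13.npy',o)
snap('side','s13',(160,80,400,300),3);snap('top','t13')
E
```

```text
40.5 [ 0.5534 -0.2658  0.4042] 0.0856594852533919
```

View pics/w13.png

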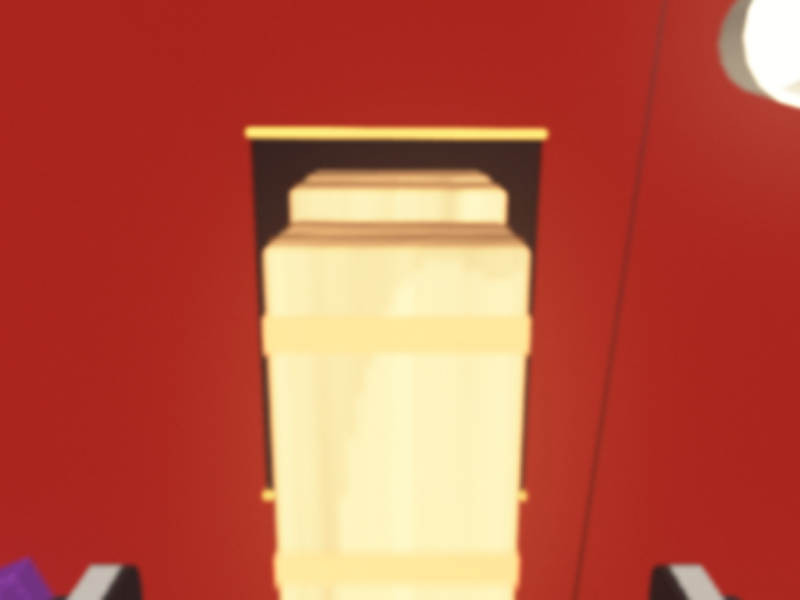

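View pics/s13.png

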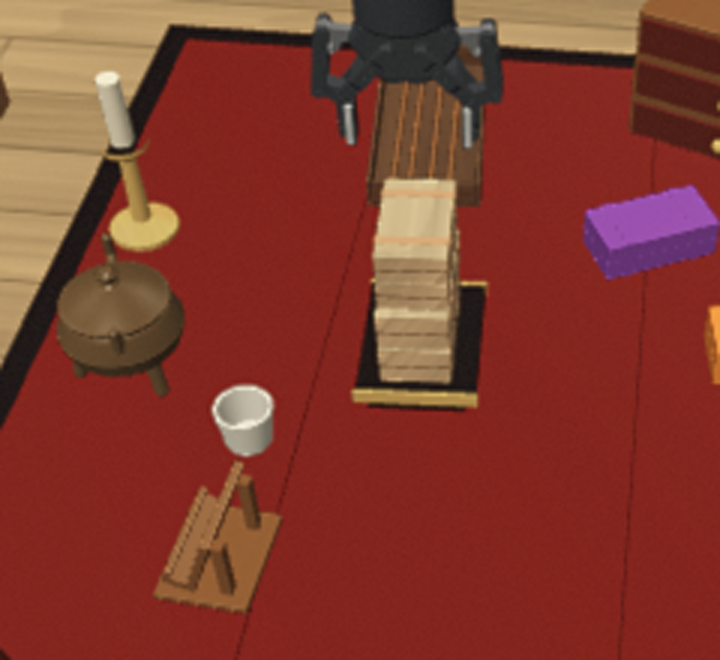

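View pics/t13.png

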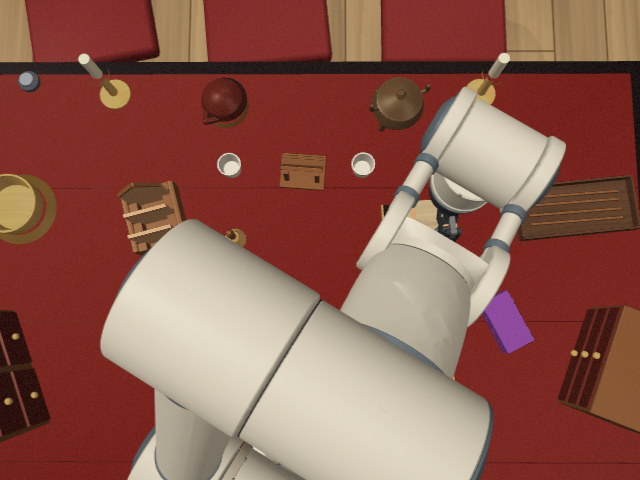

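```bash
python3 - <<'E'
from h import *
im=np.load('pics/last_top.npy')[:,:,::-1]
a=im[135:205,260:350]; cv2.imwrite('pics/e1.png',cv2.resize(a,None,fx=8,fy=8,interpolation=cv2.INTER_CUBIC))
print(ray('top',[(303,170)],.05),ray('top',[(113/5+110,70/5+170)],.155), ray('top',[(152,222)],.05))
E
```

```text
[[ 0.676  -0.0162  0.05  ]] [[0.6182 0.3196 0.155 ]] [[0.5606 0.3097 0.05  ]]
```

View pics/e1.png

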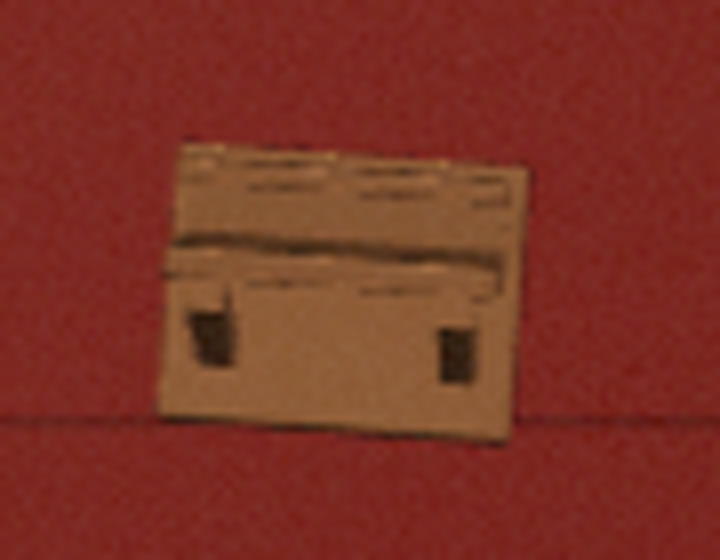

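```bash
python3 - <<'E'
from h import *
go([.64,-.018,.34],-4.4)
E
```

```text
t 40.65 pos [ 0.5537 -0.2659  0.4044] F [-0.0026  0.4645 -0.0129] op 0.0853
TURN 12 x [ 0.002 -0.     0.953] | SHIFT 14 x [ 0.239 -0.906  0.23 ] total [  3.352 -12.69    3.222]
```

{"fn": "jog_arm", "kwargs": {
  "steps": [
    [[0,0,0],[0,0,0.953],-1],
    [[0,0,0],[0,0,0.953],-1],
    [[0,0,0],[0,0,0.953],-1],
    [[0,0,0],[0,0,0.953],-1],
    [[0,0,0],[0,0,0.953],-1],
    [[0,0,0],[0,0,0.953],-1],
    [[0,0,0],[0,0,0.953],-1],
    [[0,0,0],[0,0,0.953],-1],
    [[0,0,0],[0,0,0.953],-1],
    [[0,0,0],[0,0,0.953],-1],
    [[0,0,0],[0,0,0.953],-1],
    [[0,0,0],[0,0,0.953],-1]
  ]
}}

```text
time: 41.85
ee_pos: [0.5533, -0.2657, 0.402]
orientation: [[0.997, -0.082, -0.001], [-0.082, -0.997, 0.001], [-0.001, -0.001, -1.0]]
force: [0.1, 0.0, 0.4]
opening: 0.0855
```

{"fn": "jog_arm", "kwargs": {
  "steps": [
    [[0.239,-0.906,0.1],[0,0,0],-1],
    [[0.239,-0.906,0.1],[0,0,0],-1],
    [[0.239,-0.906,0.1],[0,0,0],-1],
    [[0.239,-0.906,0.1],[0,0,0],-1],
    [[0.239,-0.906,0.1],[0,0,0],-1],
    [[0.239,-0.906,0.3],[0,0,0],-1],
    [[0.239,-0.906,0.3],[0,0,0],-1],
    [[0.239,-0.906,0.3],[0,0,0],-1],
    [[0.239,-0.906,0.3],[0,0,0],-1],
    [[0.239,-0.906,0.3],[0,0,0],-1],
    [[0.239,-0.906,0.3],[0,0,0],-1],
    [[0.239,-0.906,0.3],[0,0,0],-1]
  ]
}}

```text
time: 43.05
ee_pos: [0.6274, -0.0525, 0.3498]
orientation: [[0.997, -0.077, -0.001], [-0.077, -0.997, 0.0], [-0.001, -0.0, -1.0]]
force: [-0.1, 0.1, -0.6]
opening: 0.0854
```

{"fn": "jog_arm", "kwargs": {
  "steps": [
    [[0.239,-0.906,0.3],[0,0,0],-1],
    [[0.239,-0.906,0.3],[0,0,0],-1],
    [[0,0,0],[0,0,0],-1],
    [[0,0,0],[0,0,0],-1]
  ]
}}

```text
time: 43.45
ee_pos: [0.6398, -0.0175, 0.3383]
orientation: [[0.997, -0.076, -0.0], [-0.076, -0.997, -0.0], [-0.0, 0.0, -1.0]]
force: [0.5, -0.5, -0.1]
opening: 0.0854
```

```bash
python3 - <<'E'
from h import *
o=snap('wrist','w14');print(o['time'],o['ee_pos'],o['opening']);np.save('ow14.npy',o)
E
```

```text
43.45 [ 0.6398 -0.0175  0.3383] 0.08542230633495601
```

View pics/w14.png

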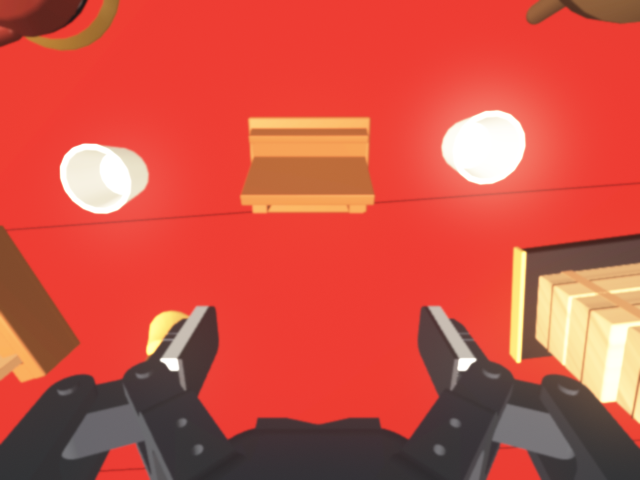

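```bash
python3 - <<'E'
from h import *
a=np.load('pics/last_wrist.npy')[105:225,230:390,::-1]; cv2.imwrite('pics/w14c.png',cv2.resize(a,None,fx=5,fy=5,interpolation=cv2.INTER_CUBIC))
E
cat >> h.py <<'E'
def Rest(x,y,yaw):
    a=np.radians(yaw);d=np.array([np.cos(a),np.sin(a),0]);u=np.array([0,0,1.]);c,s=np.cos(.35),np.sin(.35)
    X=c*d+s*u;Z=c*u-s*d;Y=np.cross(Z,X);T=np.eye(4);T[:3,:3]=np.c_[X,Y,Z];T[:3,3]=[x,y,.022];return T
def tp(T,P): return (T[:3,:3]@np.atleast_2d(P).T).T+T[:3,3]
E
```

```text
(no output)
```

View pics/w14c.png

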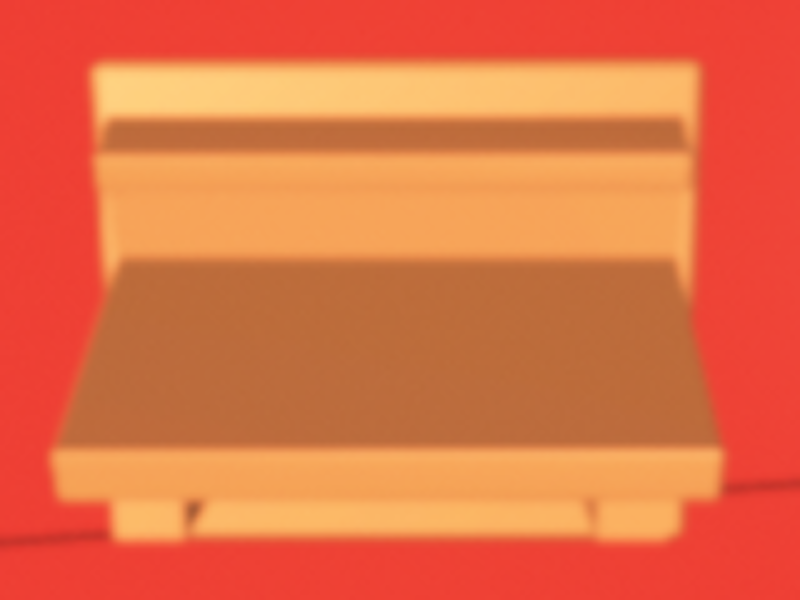

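```bash
python3 - <<'E'
from h import *
from scipy.optimize import least_squares
o=np.load('ow14.npy',allow_pickle=True).item()
P=np.array([[0,45,0],[0,-45,0],[0,45,60],[0,-45,60]])/1000.
uv=np.array([230,105])+(np.array([(122,260),(675,260),(52,447),(722,447)])+.5)/5-.5
f=lambda q:(proj('wrist',tp(Rest(*q),P),o)-uv).ravel()
r=least_squares(f,[.68,-.016,-4],x_scale=[.01,.01,1]);print(r.x,r.fun.round(2))
q=r.x
for n,p in dict(lip_in=[14,45,8],lip_base=[14,45,0],lip_out=[20,45,8]).items():
    print(n,(proj('wrist',tp(Rest(*q),np.array(p)/1000),o)-[230,105]+.5)*5-.5)
# also with z free
def f2(q):
    T=Rest(*q[:3]);T[2,3]=q[3];return (proj('wrist',tp(T,P),o)-uv).ravel()
r=least_squares(f2,[.68,-.016,-4,.022],x_scale=[.01,.01,1,.01]);print(r.x,r.fun.round(2))
E
```

```text
[ 0.6961 -0.0142 -4.3766] [-1.27 -0.82  0.66 -0.71 -0.44  0.68  0.95  0.8 ]
lip_in [[ 97.3629 192.2764]]
lip_base [[105.3202 171.5029]]
lip_out [[ 92.5049 153.8149]]
[ 0.6956 -0.0141 -4.3862  0.0182] [-0.53 -0.58 -0.1  -0.45  0.65  0.36 -0.13  0.5 ]
```

```bash
python3 - <<'E'
from h import *
go([.56,.30,.42],13.6)
q=(.696,-.0142,-4.38)
P=np.array([[0,45,60],[0,-45,60],[20,45,8],[20,-45,8]])/1000
print((proj('top',tp(Rest(*q),P))-[260,135]+.5)*8-.5)
E
```

```text
t 43.5 pos [ 0.6397 -0.0181  0.3386] F [ 1.0537 -1.0867  0.2789] op 0.0857
TURN 3 x [ 0.001  0.    -0.697] | SHIFT 17 x [-0.008 -0.964 -0.239] total [ -0.133 -16.394  -4.068]
[[162.6474 243.9199]
 [499.131  269.1516]
 [184.945  157.7124]
 [509.208  181.9276]]
```

{"fn": "jog_arm", "kwargs": {
  "steps": [
    [[0,0,-0.5],[0,0,-0.697],-1],
    [[0,0,-0.5],[0,0,-0.697],-1],
    [[0,0,-0.5],[0,0,-0.697],-1],
    [[-0.008,-0.964,-0.2],[0,0,0],-1],
    [[-0.008,-0.964,-0.2],[0,0,0],-1],
    [[-0.008,-0.964,-0.2],[0,0,0],-1],
    [[-0.008,-0.964,-0.2],[0,0,0],-1],
    [[-0.008,-0.964,-0.2],[0,0,0],-1],
    [[-0.008,-0.964,-0.2],[0,0,0],-1],
    [[-0.008,-0.964,-0.2],[0,0,0],-1],
    [[-0.008,-0.964,-0.2],[0,0,0],-1],
    [[-0.008,-0.964,-0.2],[0,0,0],-1]
  ]
}}

```text
time: 44.7
ee_pos: [0.5967, 0.1523, 0.4048]
orientation: [[0.972, 0.235, -0.0], [0.235, -0.972, -0.0], [-0.0, -0.0, -1.0]]
force: [0.2, 1.3, 1.4]
opening: 0.0853
```

{"fn": "jog_arm", "kwargs": {
  "steps": [
    [[-0.008,-0.964,-0.1],[0,0,0],-1],
    [[-0.008,-0.964,-0.1],[0,0,0],-1],
    [[-0.008,-0.964,-0.1],[0,0,0],-1],
    [[-0.008,-0.964,-0.1],[0,0,0],-1],
    [[-0.008,-0.964,-0.1],[0,0,0],-1],
    [[-0.008,-0.964,-0.1],[0,0,0],-1],
    [[-0.008,-0.964,-0.1],[0,0,0],-1],
    [[-0.008,-0.964,-0.1],[0,0,0],-1],
    [[0,0,0],[0,0,0],-1],
    [[0,0,0],[0,0,0],-1]
  ]
}}

```text
time: 45.7
ee_pos: [0.5593, 0.3008, 0.4205]
orientation: [[0.972, 0.236, -0.0], [0.236, -0.972, -0.0], [-0.0, 0.0, -1.0]]
force: [0.4, -0.3, 0.7]
opening: 0.0855
```

```bash
python3 - <<'E'
from h import *
o=snap('wrist','w15');print(o['time'],o['ee_pos'],o['orientation'][:,0]);np.save('ow15.npy',o)
E
```

```text
45.7 [0.5593 0.3008 0.4205] [ 0.9718  0.2359 -0.0003]
```

View pics/w15.png

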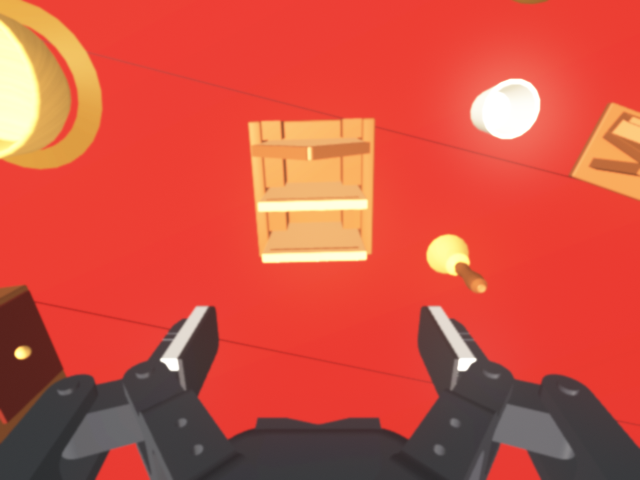

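```bash
python3 - <<'E'
from h import *
a=np.load('pics/last_wrist.npy')[105:275,235:395,::-1]; cv2.imwrite('pics/w15c.png',cv2.resize(a,None,fx=5,fy=5,interpolation=cv2.INTER_CUBIC)[:600])
E
```

```text
(no output)
```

View pics/w15c.png

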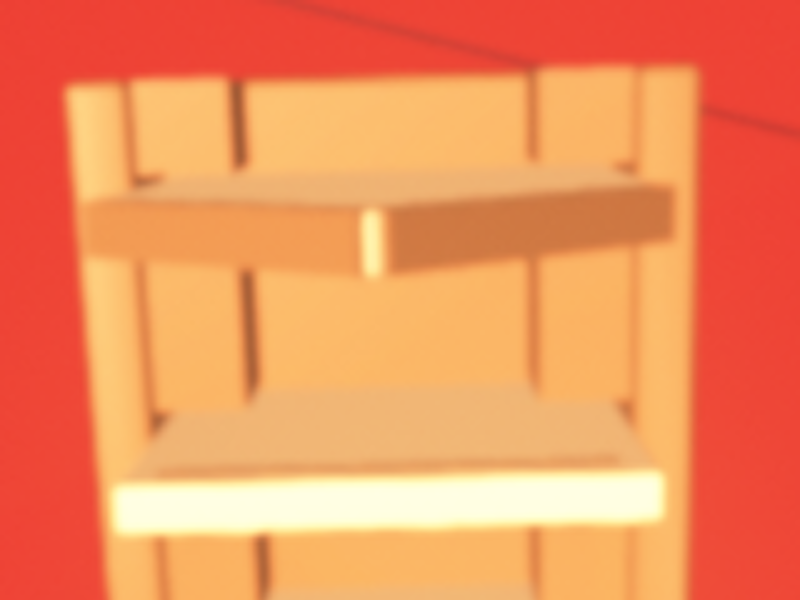

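```bash
python3 - <<'E'
from h import *
from scipy.optimize import least_squares
o=np.load('ow15.npy',allow_pickle=True).item()
def fit(P,px,x0):
    uv=np.array([235,105])+(np.array(px)+.5)/5-.5; P=np.array(P)/1000.
    def T(q):
        a=np.radians(q[2]);M=np.eye(4);M[:2,:2]=[[np.cos(a),-np.sin(a)],[np.sin(a),np.cos(a)]];M[:2,3]=q[:2];M[2,3]=.01;return M
    r=least_squares(lambda q:(proj('wrist',tp(T(q),P),o)-uv).ravel(),x0,x_scale=[.01,.01,1]);print(r.x,r.fun.reshape(-1,2).round(1).tolist());return r.x
g=fit([[4,45,100],[-4,45,100],[4,-45,100],[-4,-45,100],[4,0,145],[-4,0,145]],[(80,203),(90,258),(673,186),(671,240),(373,207),(373,277)],[.6,.31,13])
m=fit([[4,45,100],[-4,45,100],[4,-45,100],[-4,-45,100]],[(112,487),(116,533),(664,471),(664,520)],[.56,.31,13])
print(np.linalg.norm(g[:2]-m[:2]))
# rack far end corners (x=67.5,y=+-59,z=50)
P=ray('wrist',np.array([235,105])+(np.array([(66,88),(698,66)])+.5)/5-.5,.05,o);print(P,np.linalg.norm(P[0]-P[1]))
c=P.mean(0);d=P[0]-P[1];y=d/np.linalg.norm(d);x=np.array([y[1],-y[0],0]);print('yaw',np.degrees(np.arctan2(x[1],x[0])),'far slot',c-x*.0225,'mid',c-x*.0675)
E
```

```text
[ 0.618   0.3218 15.3101] [[1.6, -0.0], [0.5, -0.5], [-1.0, -0.1], [-0.7, -0.3], [-0.4, 1.0], [0.0, -0.5]]
[ 0.5748  0.3099 15.194 ] [[0.1, -0.2], [0.1, 0.2], [0.0, 0.1], [-0.2, -0.1]]
0.04480059148610416
[[0.6236 0.3836 0.05  ]
 [0.6548 0.2712 0.05  ]] 0.11667603121922593
yaw 15.550090983866003 far slot [0.6175 0.3214 0.05  ] mid [0.5742 0.3093 0.05  ]
```

```bash
python3 - <<'E'
from h import *
go([.6178,.3216,.40],105.35)
E
```

```text
t 45.75 pos [0.5596 0.3002 0.4205] F [-0.2309 -0.3391  0.4151] op 0.0857
TURN 11 x [-0.    0.   -0.97] | SHIFT 4 x [0.065 0.772 0.256] total [0.26  3.088 1.025]
```

{"fn": "jog_arm", "kwargs": {
  "steps": [
    [[0,0,0],[0,0,-0.97],0.3],
    [[0,0,0],[0,0,-0.97],0.3],
    [[0,0,0],[0,0,-0.97],0.3],
    [[0,0,0],[0,0,-0.97],0.3],
    [[0,0,0],[0,0,-0.97],0.3],
    [[0,0,0],[0,0,-0.97],0.3],
    [[0,0,0],[0,0,-0.97],0.3],
    [[0,0,0],[0,0,-0.97],0.3],
    [[0,0,0],[0,0,-0.97],0.3],
    [[0,0,0],[0,0,-0.97],0.3],
    [[0,0,0],[0,0,-0.97],0.3]
  ]
}}

```text
time: 46.85
ee_pos: [0.5601, 0.2993, 0.4205]
orientation: [[-0.268, 0.963, -0.0], [0.963, 0.268, -0.0], [-0.0, -0.0, -1.0]]
force: [0.2, -0.0, -0.4]
opening: 0.03
```

{"fn": "jog_arm", "kwargs": {
  "steps": [
    [[0.065,0.772,0.256],[0,0,0],0.3],
    [[0.065,0.772,0.256],[0,0,0],0.3],
    [[0.065,0.772,0.256],[0,0,0],0.3],
    [[0.065,0.772,0.256],[0,0,0],0.3],
    [[0,0,0],[0,0,0],0.3],
    [[0,0,0],[0,0,0],0.3]
  ]
}}

```text
time: 47.45
ee_pos: [0.6181, 0.3207, 0.3999]
orientation: [[-0.263, 0.965, -0.001], [0.965, 0.263, -0.0], [-0.0, -0.001, -1.0]]
force: [0.3, -0.6, 0.3]
opening: 0.0298
```

```bash
python3 - <<'E'
from h import *
o=snap('wrist','w16',(160,80,480,320),2.5);print(o['time'],o['ee_pos'],o['orientation'][:,0]);np.save('ow16.npy',o)
a=np.radians(15.35);M=np.eye(4);M[:2,:2]=[[np.cos(a),-np.sin(a)],[np.sin(a),np.cos(a)]];M[:3,3]=[.6178,.3216,.01]
P=np.array([[4,45,100],[-4,45,100],[4,0,145],[-4,0,145],[4,-45,100],[-4,-45,100]])/1000
print((proj('wrist',tp(M,P),o)-[160,80]+.5)*2.5-.5)
go([.6178,.3216,.278],105.35)
E
```

```text
47.45 [0.6181 0.3207 0.3999] [-0.2629  0.9648 -0.0002]
[[410.8849 238.2631]
 [383.8018 238.3062]
 [413.0901 434.6558]
 [382.6311 434.6998]
 [409.7676 514.8307]
 [385.3687 514.8645]]
t 47.5 pos [0.6178 0.3208 0.4002] F [-0.3779 -0.3166  0.5751] op 0.03
TURN 1 x [-0.003  0.001 -0.011] | SHIFT 7 x [0.006 0.001 0.873] total [0.04 0.01 6.11]
```

View pics/w16.png

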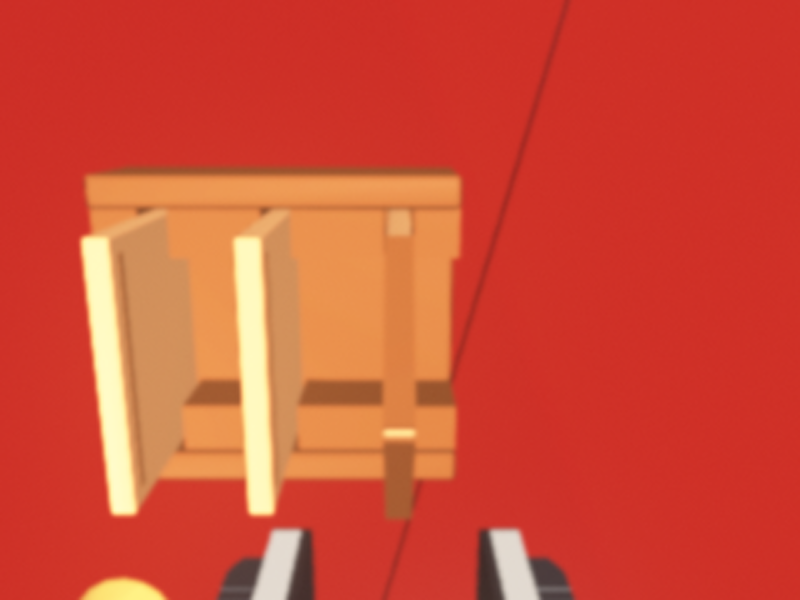

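{"fn": "jog_arm", "kwargs": {
  "steps": [
    [[0.04,0.03,1],[0,0,0],0.3],
    [[0,0,1],[0,0,0],0.3],
    [[0,0,1],[0,0,0],0.3],
    [[0,0,1],[0,0,0],0.3],
    [[0,0,1],[0,0,0],0.3],
    [[0,0,0.7],[0,0,0],0.3],
    [[0,0,0.4],[0,0,0],0.3],
    [[0,0,0],[0,0,0],0.3]
  ]
}}

```text
time: 48.3
ee_pos: [0.6183, 0.322, 0.2776]
orientation: [[-0.264, 0.965, -0.001], [0.965, 0.264, -0.001], [-0.0, -0.001, -1.0]]
force: [-0.0, 0.6, 0.1]
opening: 0.0301
```

{"fn": "jog_arm", "kwargs": {
  "steps": [
    [[0,0,0],[0,0,0],0.5],
    [[0,0,0],[0,0,0],0.7],
    [[0,0,0],[0,0,0],0.8],
    [[0,0,0],[0,0,0],1],
    [[0,0,0],[0,0,0],1],
    [[0,0,0],[0,0,0],1],
    [[0,0,0],[0,0,0],1]
  ],
  "force": 30
}}

```text
time: 49.0
ee_pos: [0.6188, 0.3223, 0.279]
orientation: [[-0.264, 0.965, 0.001], [0.965, 0.264, 0.001], [0.0, 0.001, -1.0]]
force: [-0.1, -0.5, 6.6]
opening: 0.0077
```

{"fn": "jog_arm", "kwargs": {
  "steps": [
    [[0,0,-0.3],[0,0,0],1],
    [[0,0,-0.5],[0,0,0],1],
    [[0,0,-0.6],[0,0,0],1],
    [[0,0,-0.6],[0,0,0],1],
    [[0,0,-0.6],[0,0,0],1],
    [[0,0,-0.7],[0,0,0],1],
    [[0,0,-0.8],[0,0,0],1],
    [[0,0,-1],[0,0,0],1],
    [[0,0,-1],[0,0,0],1],
    [[0,0,-1],[0,0,0],1],
    [[0,0,0],[0,0,0],1]
  ],
  "force": 40
}}

```text
time: 50.1
ee_pos: [0.6189, 0.3223, 0.4239]
orientation: [[-0.264, 0.965, 0.005], [0.965, 0.264, 0.002], [0.001, 0.005, -1.0]]
force: [-0.3, -0.0, -0.5]
opening: 0.0074
```

```bash
python3 - <<'E'
from h import *
o=snap('wrist','w17');print(o['time'],o['ee_pos'],o['orientation'],o['force'],o['opening']);np.save('ow17.npy',o)
snap('side','s17')
E
```

```text
50.1 [0.6189 0.3223 0.4239] [[-0.2636  0.9646  0.0048]
 [ 0.9646  0.2636  0.002 ]
 [ 0.0006  0.0051 -1.    ]] [-0.2741 -0.0477 -0.4645] 0.007417453275865833
```

View pics/w17.png

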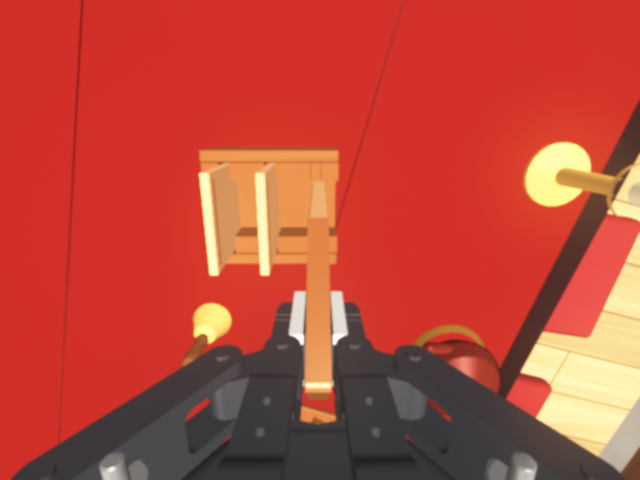

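View pics/s17.png

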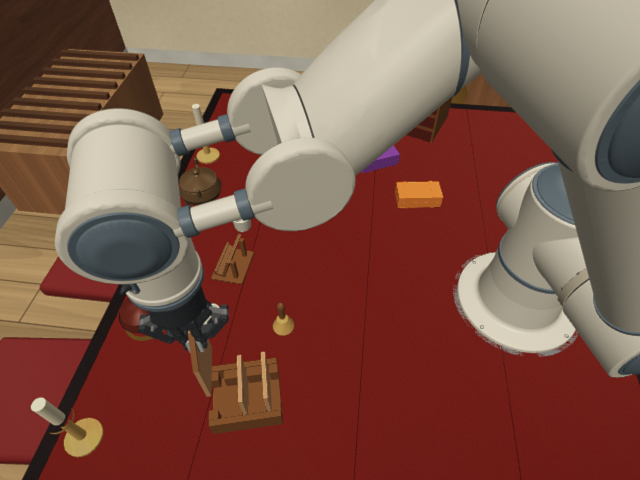

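```bash
python3 - <<'E'
from h import *
o=np.load('ow17.npy',allow_pickle=True).item()
def q(yo,zf):
    P=np.array([[yo+.045,0,zf-.1],[yo+.045,0,zf],[yo,0,zf-.145]])
    W=o['ee_pos']+P@o['orientation'].T
    return proj('wrist',W,o)
print(q(-.0004,.269));print(q(.0016,.269));print(q(-.0004,.267))
im=np.load('pics/last_wrist.npy')[165:405,240:400,::-1]
cv2.imwrite('pics/w17c.png',cv2.resize(im[:120],None,fx=5,fy=5,interpolation=cv2.INTER_CUBIC))
cv2.imwrite('pics/w17d.png',cv2.resize(im[180:],None,fx=5,fy=5,interpolation=cv2.INTER_CUBIC))
E
```

```text
[[319.1912 219.2223]
 [318.5276 181.3129]
 [319.5906 387.0769]]
[[319.1991 214.4891]
 [318.5306 178.3707]
 [319.6027 382.0849]]
[[319.2136 220.4999]
 [318.5356 181.7726]
 [319.6253 391.5032]]
```

View pics/w17c.png

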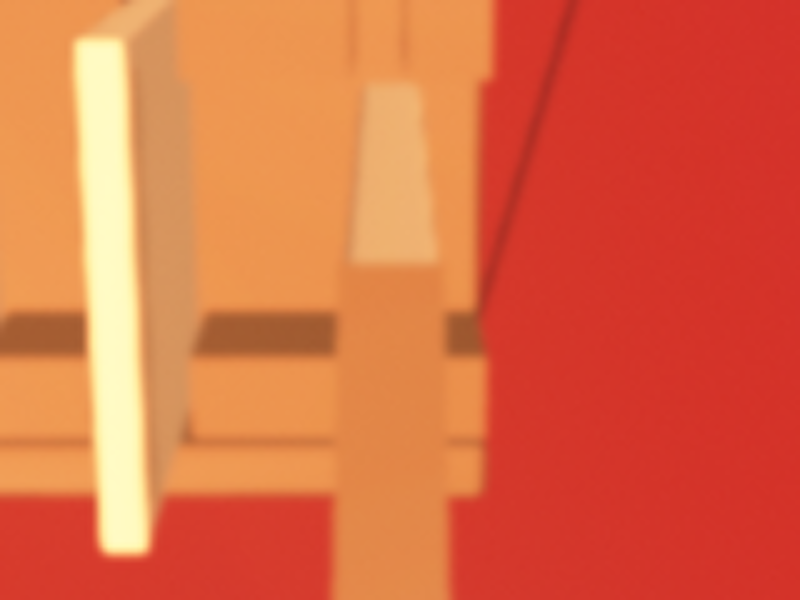

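View pics/w17d.png

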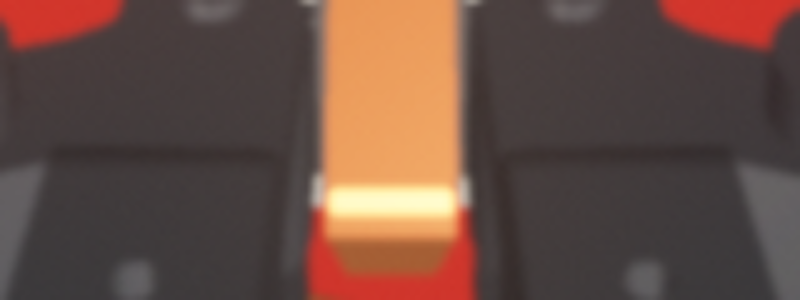

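```bash
cat >> h.py <<'E'
def easel(xo,yo,h,q=(.696,-.0142,-4.38),tyo=.0002,zf=.269):
    T=Rest(*q); Rt=np.c_[T[:3,1],T[:3,0],-T[:3,2]]
    p=tp(T,[xo,yo-tyo,h+zf])[0]; return p,Rt
E
python3 - <<'E'
from h import *
p,Rt=easel(.007,0,.10);print(p,Rt,env.observe()['joints'])
go(p,Rt)
E
```

```text
[ 0.5764 -0.0052  0.371 ] [[ 0.0764  0.9366  0.3419]
 [ 0.9971 -0.0717 -0.0262]
 [ 0.      0.3429 -0.9394]] [22.6104 33.659  64.4531  0.0016 81.8539  7.3251]
t 50.2 pos [0.6185 0.3221 0.4205] F [-0.8882  0.1764 -1.1164] op 0.0076
TURN 4 x [-0.577 -0.1    0.566] | SHIFT 17 x [-0.97  -0.097  0.12 ] total [-16.482  -1.645   2.032]
```

{"fn": "jog_arm", "kwargs": {
  "steps": [
    [[0,0,0],[-0.577,-0.1,0.566],1],
    [[0,0,0],[-0.577,-0.1,0.566],1],
    [[0,0,0],[-0.577,-0.1,0.566],1],
    [[0,0,0],[-0.577,-0.1,0.566],1],
    [[-0.97,-0.097,0.05],[0,0,0],1],
    [[-0.97,-0.097,0.05],[0,0,0],1],
    [[-0.97,-0.097,0.05],[0,0,0],1],
    [[-0.97,-0.097,0.05],[0,0,0],1],
    [[-0.97,-0.097,0.05],[0,0,0],1],
    [[-0.97,-0.097,0.05],[0,0,0],1],
    [[-0.97,-0.097,0.05],[0,0,0],1],
    [[-0.97,-0.097,0.05],[0,0,0],1]
  ]
}}

```text
time: 51.4
ee_pos: [0.5945, 0.1671, 0.4065]
orientation: [[0.076, 0.937, 0.34], [0.997, -0.072, -0.026], [-0.0, 0.341, -0.94]]
force: [-0.8, 0.3, -0.0]
opening: 0.0073
```

```bash
python3 - <<'E'
from h import *
p,Rt=easel(.007,0,.10)
go(p,Rt);print(env.observe()['orientation'])
E
```

```text
t 51.4 pos [0.5945 0.1671 0.4065] F [-0.7724  0.3325 -0.002 ] op 0.0073
TURN 1 x [-0.01   0.002  0.   ] | SHIFT 9 x [-0.963 -0.093  0.176] total [-8.663 -0.839  1.582]
[[ 0.0764  0.9372  0.3404]
 [ 0.9971 -0.0717 -0.0264]
 [-0.0004  0.3414 -0.9399]]
```

{"fn": "jog_arm", "kwargs": {
  "steps": [
    [[-0.963,-0.093,0.176],[0,0,0],1],
    [[-0.963,-0.093,0.176],[0,0,0],1],
    [[-0.963,-0.093,0.176],[0,0,0],1],
    [[-0.963,-0.093,0.176],[0,0,0],1],
    [[-0.963,-0.093,0.176],[0,0,0],1],
    [[-0.963,-0.093,0.176],[0,0,0],1],
    [[-0.963,-0.093,0.176],[0,0,0],1],
    [[-0.963,-0.093,0.176],[0,0,0],1],
    [[-0.87,-0.093,0.17],[0,0,0],1],
    [[0,0,0],[0,0,0],1],
    [[0,0,0],[0,0,0],1]
  ]
}}

```text
time: 52.5
ee_pos: [0.5767, -0.0025, 0.3716]
orientation: [[0.077, 0.937, 0.341], [0.997, -0.073, -0.026], [0.0, 0.342, -0.94]]
force: [0.5, 0.0, -0.8]
opening: 0.0075
```

```bash
python3 - <<'E'
from h import *
o=snap('wrist','w18');np.save('ow18.npy',o)
snap('side','s18',(160,180,320,300),5)
p,Rt=easel(.007,0,.02)
go(p,Rt);print(o['joints'])
# expected positions
T=Rest(.696,-.0142,-4.38);P=np.array([[0,45,0],[0,45,60],[14,45,8],[20,45,8],[20,-45,8]])/1000
print(proj('wrist',tp(T,P),o),proj('side',tp(T,P)))
E
```

```text
t 52.6 pos [ 0.5769 -0.0019  0.3719] F [ 0.085   0.1168 -0.3351] op 0.0078
TURN 1 x [-0.003 -0.001  0.002] | SHIFT 5 x [-0.034 -0.006  0.807] total [-0.171 -0.028  4.034]
[-6.3739 22.8967 94.7228  0.9935 42.4098 -2.553 ]
[[311.0529 166.9287]
 [309.6564 175.7015]
 [325.8362 167.916 ]
 [332.2398 167.9135]
 [331.1223 257.5505]] [[221.7411 274.3013]
 [225.9359 261.603 ]
 [216.7001 270.6252]
 [214.3026 269.7457]
 [226.7514 241.2217]]
```

View pics/w18.png

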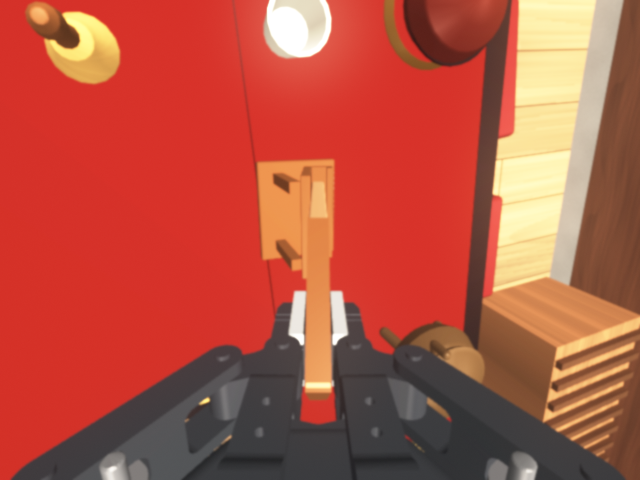

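View pics/s18.png

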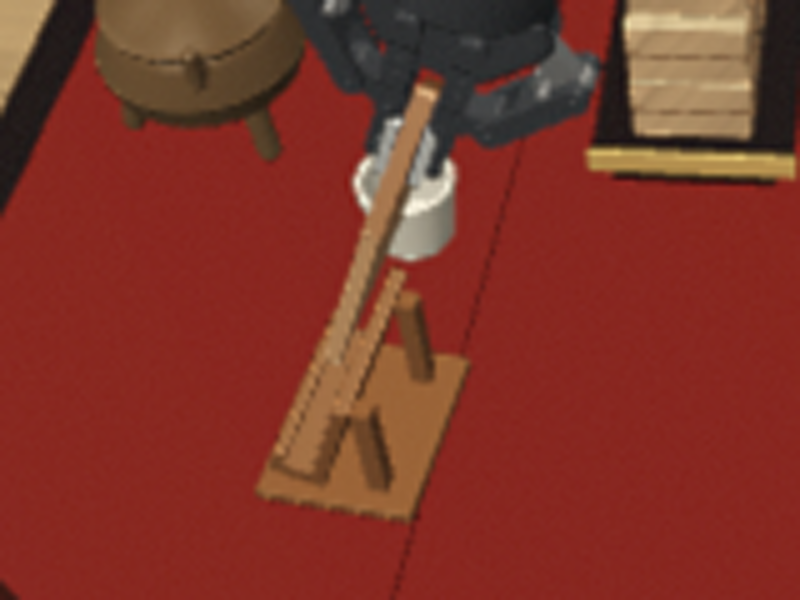

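```bash
python3 - <<'E'
from h import *
im=np.load('pics/last_wrist.npy')[150:290,240:360,::-1]
cv2.imwrite('pics/w18c.png',cv2.resize(im,None,fx=5,fy=5,interpolation=cv2.INTER_CUBIC)[:600])
o=np.load('ow18.npy',allow_pickle=True).item()
T=Rest(.696,-.0142,-4.38);P=np.array([[0,45,0],[0,45,60],[14,45,8],[20,45,8],[20,-45,8],[0,-45,60]])/1000
print((proj('wrist',tp(T,P),o)-[240,150]+.5)*5-.5)
E
```

```text
[[357.2645  86.6434]
 [350.2818 130.5075]
 [431.1811  91.5799]
 [463.1991  91.5677]
 [457.6116 539.7527]
 [354.2446 647.4418]]
```

View pics/w18c.png

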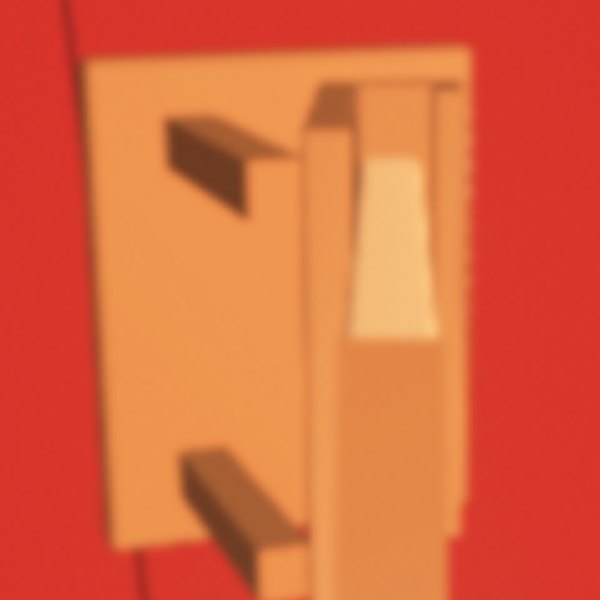

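{"fn": "jog_arm", "kwargs": {
  "steps": [
    [[-0.17,-0.03,0.5],[0,0,0],1],
    [[0,0,0.9],[0,0,0],1],
    [[0,0,0.9],[0,0,0],1],
    [[0,0,0.8],[0,0,0],1],
    [[0,0,0.5],[0,0,0],1],
    [[0,0,0.4],[0,0,0],1],
    [[0,0,0],[0,0,0],1],
    [[0,0,0],[0,0,0],1]
  ]
}}

```text
time: 53.4
ee_pos: [0.6035, -0.0077, 0.2968]
orientation: [[0.076, 0.937, 0.342], [0.997, -0.072, -0.026], [-0.0, 0.343, -0.939]]
force: [0.5, -0.4, -0.7]
opening: 0.0077
```

```bash
python3 - <<'E'
from h import *
o=snap('wrist','w19',(240,150,360,270),5);np.save('ow19.npy',o)
p,Rt=easel(.007,0,.0)
go(p,Rt);T=Rest(.696,-.0142,-4.38);P=np.array([[0,45,0],[0,45,60],[14,45,8],[20,45,8]])/1000
print((proj('wrist',tp(T,P),o)-[240,150]+.5)*5-.5)
E
```

```text
t 53.45 pos [ 0.6035 -0.0077  0.2971] F [-0.0638 -0.1301 -1.2557] op 0.0076
TURN 1 x [ 0.002 -0.     0.001] | SHIFT 2 x [ 0.009 -0.006  0.53 ] total [ 0.018 -0.012  1.059]
[[346.374  128.4039]
 [334.2282 200.6631]
 [442.5796 136.1958]
 [484.3642 136.2203]]
```

View pics/w19.png

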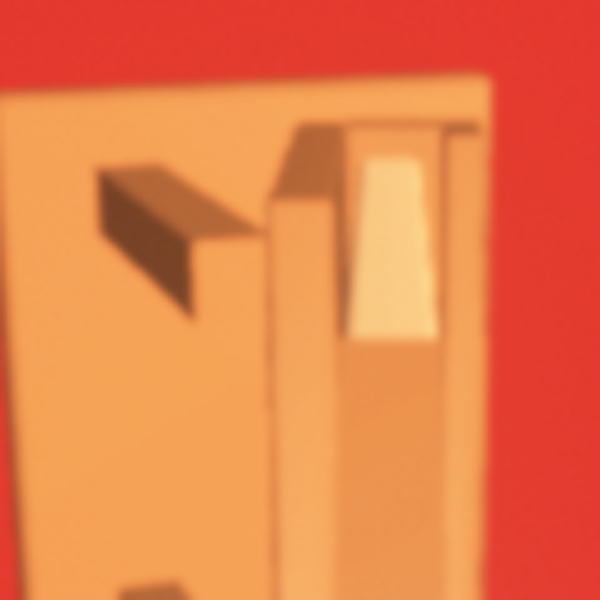

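{"fn": "jog_arm", "kwargs": {
  "steps": [
    [[0.02,0,0.4],[0,0,0],1],
    [[0,0,0.3],[0,0,0],1],
    [[0,0,0.15],[0,0,0],1],
    [[0,0,0.05],[0,0,0],1],
    [[0,0,0],[0,0,0],1]
  ]
}}

```text
time: 53.95
ee_pos: [0.6097, -0.0078, 0.2794]
orientation: [[0.076, 0.937, 0.341], [0.997, -0.072, -0.026], [0.0, 0.342, -0.94]]
force: [-0.3, 0.2, -0.7]
opening: 0.0076
```

{"fn": "jog_arm", "kwargs": {
  "steps": [
    [[0,0,0.05],[0,0,0],1],
    [[0,0,0.05],[0,0,0],1],
    [[0,0,0],[0,0,0],1]
  ]
}}

```text
time: 54.25
ee_pos: [0.6103, -0.0078, 0.2778]
orientation: [[0.076, 0.937, 0.342], [0.997, -0.072, -0.026], [0.0, 0.343, -0.939]]
force: [0.4, -1.0, -0.2]
opening: 0.0074
```

{"fn": "jog_arm", "kwargs": {
  "steps": [
    [[0,0,0.05],[0,0,0],1],
    [[0,0,0.03],[0,0,0],1],
    [[0,0,0],[0,0,0],1]
  ]
}}

```text
time: 54.55
ee_pos: [0.6108, -0.0079, 0.2769]
orientation: [[0.076, 0.937, 0.342], [0.997, -0.072, -0.026], [-0.0, 0.343, -0.939]]
force: [-5.5, -1.1, 10.7]
opening: 0.0077
```

```bash
python3 - <<'E'
from h import *
go(*easel(.007,0,.0))
E
```

```text
t 54.55 pos [ 0.6108 -0.0079  0.2769] F [-5.517  -1.1138 10.7079] op 0.0077
TURN 1 x [0.002 0.001 0.001] | SHIFT 1 x [ 0.002 -0.008 -0.015] total [ 0.002 -0.008 -0.015]
```

{"fn": "jog_arm", "kwargs": {
  "steps": [
    [[0,0,-0.04],[0,0,0],1],
    [[0,-0.05,0],[0,0,0],1],
    [[0,-0.05,0],[0,0,0],1],
    [[0,-0.04,0],[0,0,0],1],
    [[0,0,0],[0,0,0],1]
  ]
}}

```text
time: 55.05
ee_pos: [0.6083, -0.0077, 0.2761]
orientation: [[0.076, 0.936, 0.342], [0.997, -0.072, -0.026], [-0.0, 0.343, -0.939]]
force: [3.6, -0.3, -1.4]
opening: 0.0073
```

```bash
python3 - <<'E'
from h import *
go(*easel(.004,0,.0));o=snap('wrist','w20',(240,150,360,270),5);snap('side','s20',(160,180,320,300),5)
print(o['orientation'].T@o['force'])
E
```

```text
t 55.05 pos [ 0.6083 -0.0077  0.2761] F [ 3.5815 -0.2927 -1.4372] op 0.0073
TURN 1 x [0.004 0.    0.001] | SHIFT 1 x [ 0.001 -0.025 -0.005] total [ 0.001 -0.025 -0.005]
[-0.0185  2.8813  2.5839]
```

View pics/w20.png

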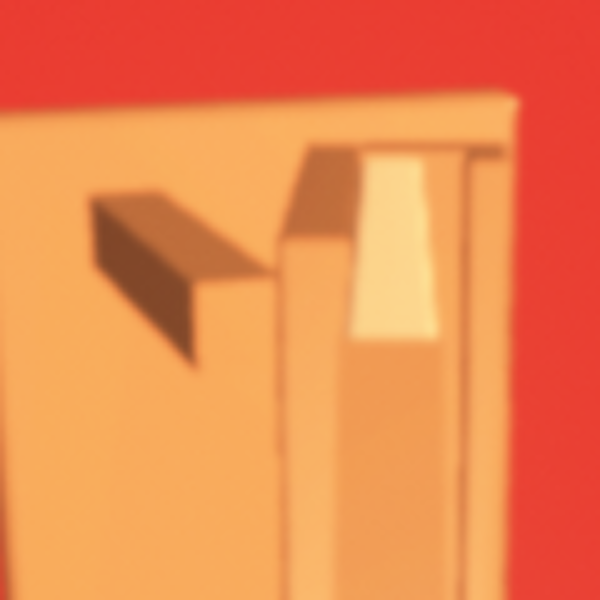

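View pics/s20.png

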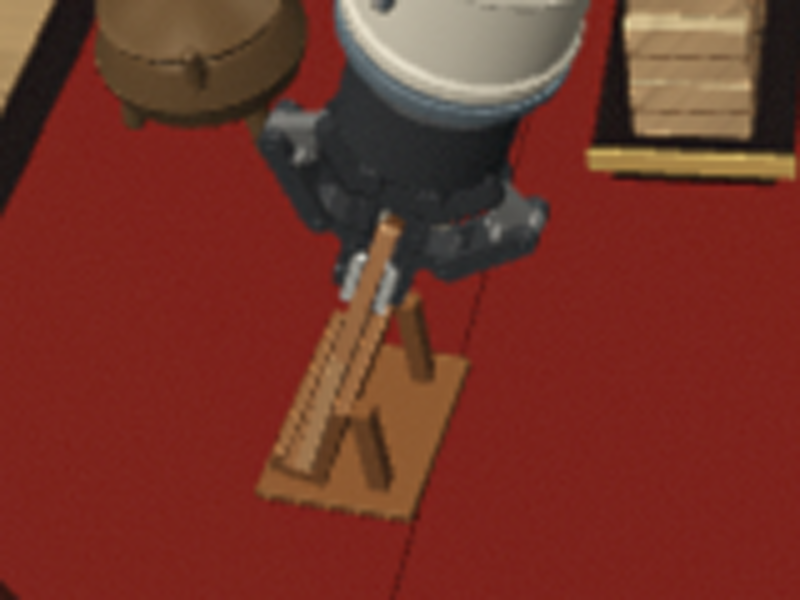

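{"fn": "jog_arm", "kwargs": {
  "steps": [
    [[0.055,0,0],[0,0,0],1],
    [[0,0,0.03],[0,0,0],1],
    [[0,0,0],[0,0,0],1],
    [[0,0,0],[0,0,0],0.75],
    [[0,0,0],[0,0,0],0.6],
    [[0,0,0],[0,0,0],0.45],
    [[0,0,0],[0,0,0],0.3],
    [[0,0,0],[0,0,0],0.3],
    [[0,0,0],[0,0,0],0.3]
  ]
}}

```text
time: 56.05
ee_pos: [0.6083, -0.0066, 0.2754]
orientation: [[0.076, 0.937, 0.341], [0.997, -0.072, -0.026], [0.0, 0.342, -0.94]]
force: [0.8, -0.5, 0.2]
opening: 0.0295
```

```bash
python3 - <<'E'
from h import *
o=snap('wrist','w21',(240,150,360,270),5);snap('side','s21',(160,180,320,300),5)
print(o['orientation'].T@o['force'],o['opening'],o['ee_pos'],o['time'])
E
```

```text
[-0.4704  0.8655  0.1217] 0.029541180956414996 [ 0.6083 -0.0066  0.2754] 56.05
```

View pics/w21.png

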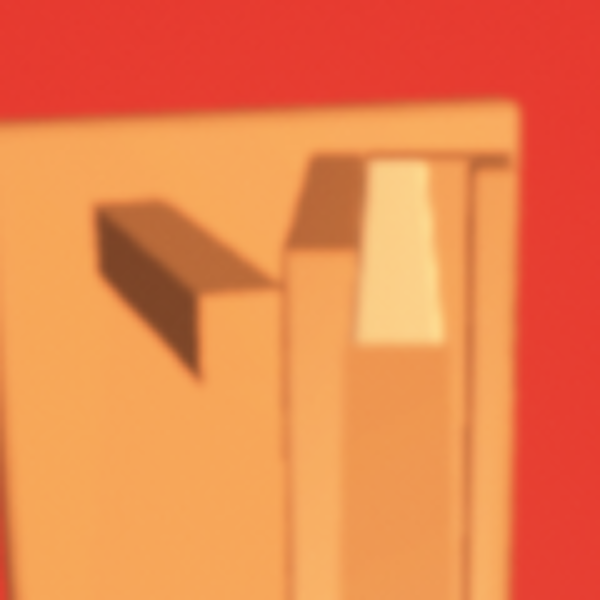

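View pics/s21.png

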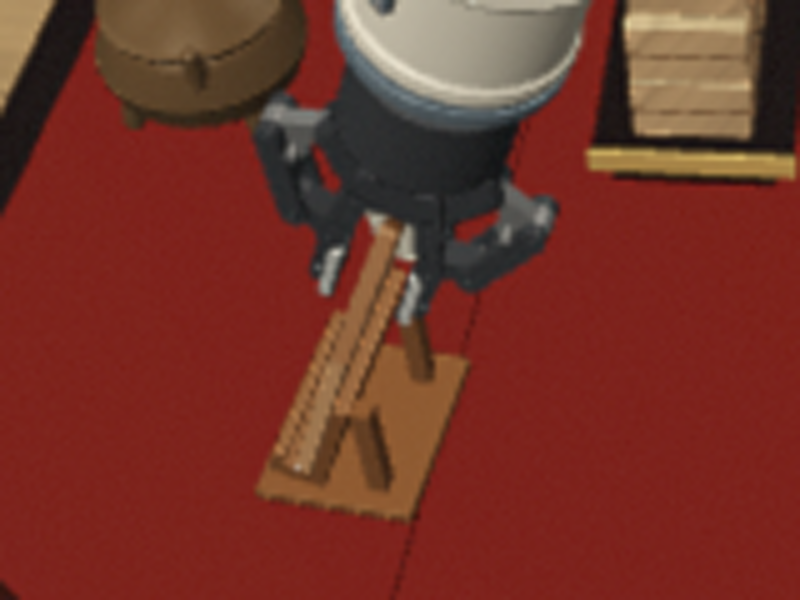

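{"fn": "jog_arm", "kwargs": {
  "steps": [
    [[0,0,-0.3],[0,0,0],0.3],
    [[0,0,-0.6],[0,0,0],0.3],
    [[0,0,-0.9],[0,0,0],0.3],
    [[0,0,-0.9],[0,0,0],0.3],
    [[0,0,-0.9],[0,0,0],0.3],
    [[0,0,-0.9],[0,0,0],0.3],
    [[0,0,-0.9],[0,0,0],0.3],
    [[0,0,-0.9],[0,0,0],0.3],
    [[0,0,0],[0,0,0],0.3]
  ]
}}

```text
time: 57.05
ee_pos: [0.5648, -0.0032, 0.3969]
orientation: [[0.076, 0.935, 0.345], [0.997, -0.071, -0.027], [-0.0, 0.346, -0.938]]
force: [-0.1, 0.9, -0.9]
opening: 0.0299
```

```bash
python3 - <<'E'
from h import *
o=snap('wrist','w22');print(o['ee_pos'],o['joints']);np.save('ow22.npy',o)
snap('side','s22',(160,100,400,300),3);snap('top','t22')
go([.55,-.018,.46],-4.4)
E
```

```text
[ 0.5648 -0.0032  0.3969] [-6.6016 20.1646 94.5978  1.078  44.9879 -2.8587]
t 57.2 pos [ 0.565  -0.0033  0.3938] F [ 0.4664 -0.1584 -0.8471] op 0.0302
TURN 11 x [ 0.166 -0.166  0.942] | SHIFT 4 x [-0.173  0.198 -0.827] total [-0.693  0.792 -3.309]
```

View pics/w22.png

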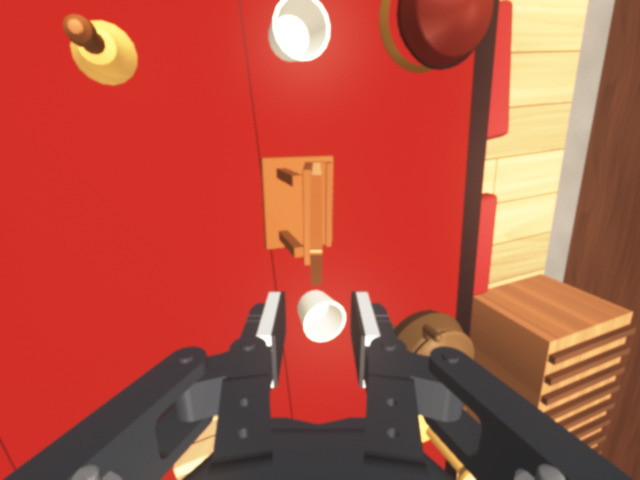

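View pics/s22.png

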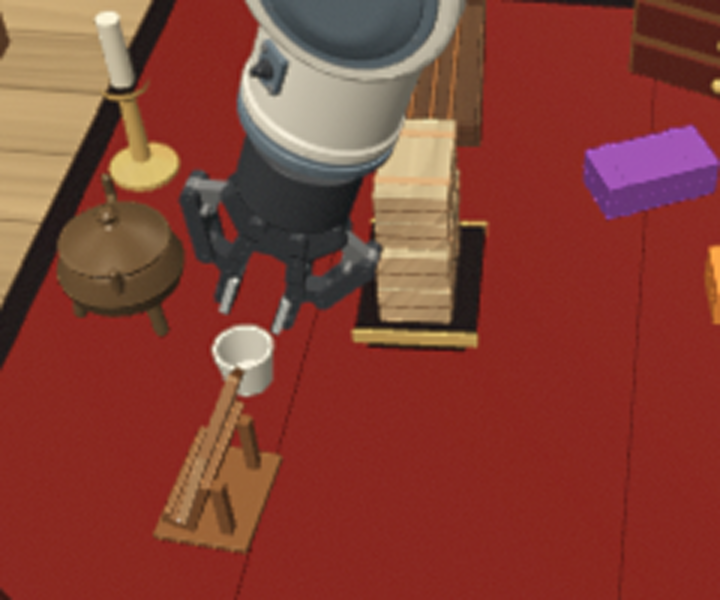

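View pics/t22.png

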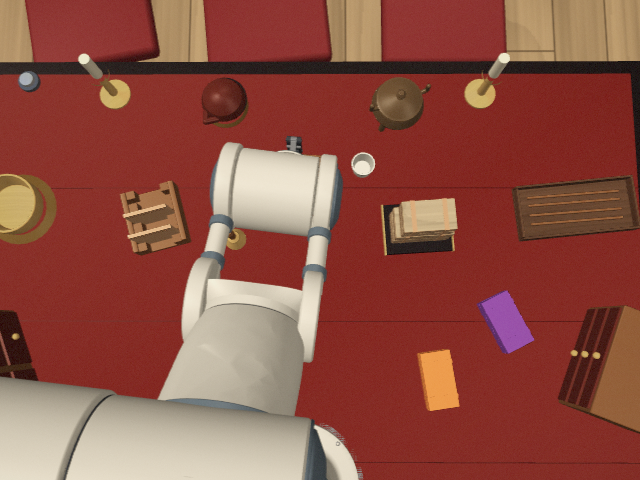

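```bash
python3 - <<'E'
from h import *
im=np.load('pics/last_top.npy')[185:265,370:470,::-1]
cv2.imwrite('pics/t22c.png',cv2.resize(im,None,fx=7,fy=7,interpolation=cv2.INTER_CUBIC))
a=np.radians(93.9);l=np.array([np.cos(a),np.sin(a),0]);q=np.array([-l[1],l[0],0])
for z,L,W in((.17,.104,.062),(.14,.104,.062),(.11,.12,.064),(.07,.12,.064),(.03,.15,.11)):
    P=np.array([.5537,-.2662,z]); print(z,((proj('top',[P+s*L/2*l+b*W/2*q for s,b in((-1,-1),(1,-1),(1,1),(-1,1))])-[370,185]+.5)*7-.5).round(0).tolist())
E
```

```text
0.17 [[594.0, 89.0], [222.0, 114.0], [240.0, 333.0], [615.0, 308.0]]
0.14 [[570.0, 113.0], [207.0, 137.0], [225.0, 350.0], [590.0, 326.0]]
0.11 [[574.0, 130.0], [166.0, 157.0], [184.0, 372.0], [594.0, 344.0]]
0.07 [[544.0, 158.0], [149.0, 184.0], [167.0, 392.0], [563.0, 366.0]]
0.03 [[557.0, 109.0], [80.0, 140.0], [108.0, 487.0], [590.0, 455.0]]
```

View pics/t22c.png

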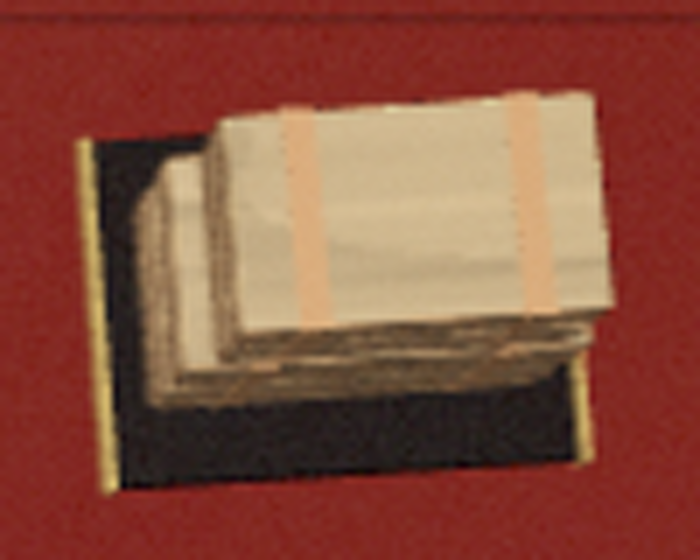

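```bash
python3 - <<'E'
from h import *
o=np.load('ow22.npy',allow_pickle=True).item()
im=cv2.imread('pics/w22.png')[145:295,255:345]
cv2.imwrite('pics/w22c.png',cv2.resize(im,None,fx=4,fy=4,interpolation=cv2.INTER_CUBIC))
T=Rest(.696,-.0142,-4.38)
P=np.array([[0,45,100],[8,45,100],[0,45,0],[8,45,0],[4,0,145],[8,-45,100]])/1000
print(((proj('wrist',tp(T,P),o)-[255,145]+.5)*4-.5).round(0))
E
```

```text
[[224. 125.]
 [266. 125.]
 [230.  71.]
 [261.  71.]
 [245. 429.]
 [264. 555.]]
```

View pics/w22c.png

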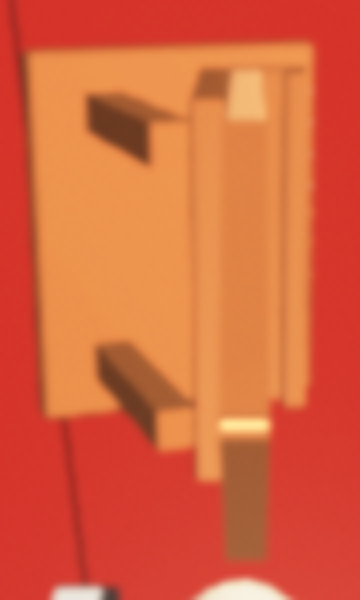

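{"fn": "jog_arm", "kwargs": {
  "steps": [
    [[0,0,-1],[0,0,0],0.3],
    [[0,0,-1],[0,0,0],0.3],
    [[0,0,-1],[0,0,0],0.3],
    [[0,0,-1],[0,0,0],0.3],
    [[0,0,0],[0,0,0],0.3],
    [[0,0,0],[0,0,0],0.3]
  ]
}}

```text
time: 57.8
ee_pos: [0.5379, -0.0012, 0.4683]
orientation: [[0.076, 0.937, 0.341], [0.997, -0.072, -0.026], [0.0, 0.342, -0.94]]
force: [0.4, 0.4, -0.8]
opening: 0.0297
```

```bash
python3 - <<'E'
from h import *
snap('side','s23');o=env.observe();print(o['time'],o['ee_pos'],o['force'])
E
```

```text
57.85 [ 0.538  -0.0012  0.4679] [-0.4952 -0.316  -0.7793]
```

View pics/s23.png

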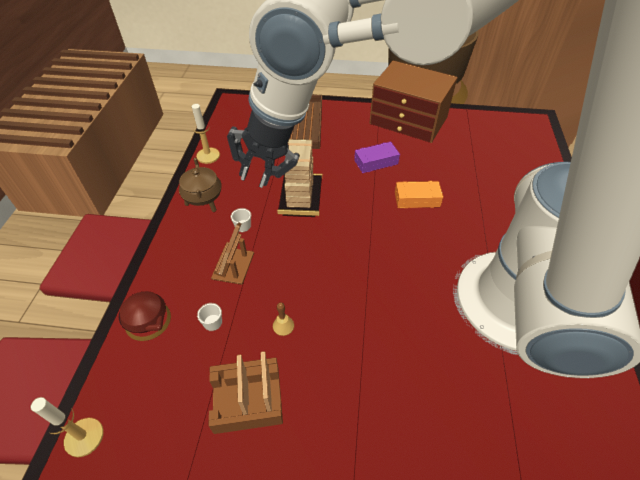

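```bash
python3 - <<'E'
from h import *
print(env.finish_job())
E
```

```text
the job is handed in; nothing more can be done
None
```

The offering is set out: four cases are stacked on the black stand and the gabled tablet stands on the easel. I handed the job in at about 58 s on the robot's clock.

- **Cases:** only four were on the shelf, two large and two small; no picture showed a third small one. They are stacked large, large, small, small. In the last top view the corners of the top case were within about 5 enlarged pixels (1–2 mm) of a stack squared on the stand's centre. The close views after each of the first two cases put the column within about 1 mm and 0.5° of the board. One rougher reading, of the stand's end strip, suggested about 1.5 mm along its length.
- **Tablet:** it came straight up out of the far slot and was lowered onto the ledge, touching at the expected height. I then eased it back against the board and moved it about 1 mm sideways before letting go. The last close picture matches the seated pose to about 1 pixel, with the foot level with the ledge end.
- **Everything else:** the plain tablets, bell and both cups are where they were, and I saw no case knocked aside. The gripper was clear of everything at hand-in. The highest force reading I saw was about 15 N, when setting down the third case; nothing failed or disagreed beyond the strip reading above.

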